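# Set a sherd thickness gate with a gauge blade

## Task

Set the sherd thickness gate with the brass gauge blade. First get the sherd that lies on the gate's metal bed right off it, flat onto the grey board; then lay the blade on the bed and push it under the orange shoe, home against the dark stop behind. Last, turn the blue wing screw clockwise until the shoe just drags on the blade, with the dial's pointer standing in the green sector and never as far as the red; leave the blade in the gap, and leave the two cases, the glue bottle and the big olive sherd where they are.

Things in the scene. Friction and masses are not known exactly. Their poses are not given: they have to be found in the camera images.
- gate: Fixed gate on a grey work board 40 thick; sizes in mm, heights here from the board's top. Origin on the board's top (world z = 40, flat) under the screw's axis; x along the bed from its open front to the stop, y left, z up. Bed: aluminium plate, y -40..40, x -200..50, top z = 8. Grey portal over it at x -18..18: posts' inner faces at y = -35 and 35, outer at 49, foot x -24..32, y -62..62, beam z 88..102. Under it a jaw with the orange shoe (30 x 40, on the axis).
- stop_face (a point): Middle of the front face of the dark steel stop block at the far end of the bed, at x = 35, y = 0 in the gate's frame; the block is 56 wide, its top 26 above the board. The blade's nose comes to rest against it.
- wing_axis (a point): Middle of the blue wing bar on the screw, on its axis. Heights above the board's top: axis point 124, bar 112 to 136, hub 139. Bar 110 long, 10 thick; a round hub of radius 10 at its middle, a flange of radius 14 is under it. Either half of the bar can be pushed with a fingertip.
- screw (a joint): Screw angle, 0..9 rad, growing clockwise seen from above. At 0 the wing bar lies along the gate's x axis: its direction in the world is the gate's yaw minus this value. Turns with about 0.06 N m (1.5 N at 40 mm), stays where it is left. Each rad lowers jaw and shoe by 2 mm; at value v the free shoe's underside is 20 - 2v mm above the bed, so it meets the blade (10 thick) lying there near v = 5.
- dial_centre (a point): Centre of the round face-up drag dial, radius 32, carried by the jaw on an arm, at x = 0, y = 98 in the gate's frame, top 93 above the board with the screw at 0, sinking with the jaw; white face with a black pointer, black zero mark, green and red sectors.
- drag_pointer (a joint): Angle of the dial's pointer, rad. 0 (at the black mark, pointing along the gate's -x): the shoe hangs free. Once the shoe rests on the blade it grows, clockwise from above, by 0.8 for each further rad of the screw. Green sector 0.8 to 1.4 (shoe presses with 3.5 to 5 N: the blade just drags); red sector from 2.4 (jammed).
- blade_centre (a point): Centre of the brass gauge blade, a loose flat bar 160 long (its x), 36 wide (its y), 10 thick, 0.25 kg, lying flat on the board, left or right of the gate. Both ends and both faces are alike. When home on the bed its centre is at x = -45, z = 13 in the gate's frame, long side along the gate's x.
- sherd_centre (a point): Centre of the red-brown sherd, about 67 x 52 x 24, that lies on the front part of the gate's bed; 12 above its underside, its z axis up. Its world z is 60 on the bed and 52 when lying flat on the board.
- yellow_case_centre (a point): Bystander: centre of a closed yellow case 68 x 120 x 40.
- glue_bottle_centre (a point): Bystander: centre of a white glue bottle with a blue band, 42 across, 75 high.
- black_case_centre (a point): Bystander: centre of a black case with clear lid, 68 x 130 x 45.
- big_sherd_centre (a point): Bystander: centre of a large flat olive sherd 145 x 110 x 20.
Mind the look-alikes: they are no part of the job. Of the things that look like the part that bears sherd_centre, the larger one is meant.

How it is judged:
By the outcome, as a careful person would: the job done as asked, in the order asked, and still so for the second after the job is handed in, with the robot touching nothing.
It also fails if it takes over 72 s, if anything falls off the work surface, if the arm or the gripper's body presses on something with over 40 N, if the wrist force passes 120 N, or if a joint passes its speed limit or range.

## Robot

A 6-joint arm with a two-finger parallel gripper is mounted at the origin on the work surface; the furniture and walls round the work are solid. World frame = base frame: x ahead of the robot, y to its left, z up, the work surface at z = 0. Lengths are in mm, angles in rad, forces in N, time in s.
With the tool pointing down it reaches from about 275 to 750 mm from the base axis. Payload 10.2 kg.
Tool frame: the origin (TCP) lies midway between the tips of the shut fingers; the grasp point (between the pads) lies 19 mm behind it (ctrl.hold_point_z is the distance from the TCP to the grasp point, in mm); z points along the fingers, y is the direction in which the jaws open and shut (so a half turn about z gives the same grasp; the last joint's range is limited). The gripper opens to 85 mm and grips with 20 to 120 N. Pads are 22 mm wide; open, the fingers measure 114 mm over their backs; the gripper's body (76 mm by 85 mm) begins 54 mm behind the grasp point. The pads swing forward as they close: fully open they stand 13 mm farther back than shut.
Start: joints at [0.924, 0.313, 1.498, -0, 1.331, -0.223], TCP at [215.907, 478.555, 231.294] pointing down, gripper open.
Joint ranges: [-2.94, 2.94], [-0.97, 2.17], [0.19, 2.56], [-1.23, 4.37], [0.02, 3.11], [-2.88, 2.88]. Speed limits (rad/s): [2.39, 2.39, 3.01, 3.14, 3.14, 3.14].

## Interface

Orientations are given as a unit quaternion [w, x, y, z].
In Python, from rig import ctrl, capture, get_calibration, ticket, search_frame, outline_of gives the robot as it stands. The module is installed in compiled form; this text tells all that it offers.
- The arm moves only by the tool servo_tool, never from a script. Its argument "motion" is a list of rows, each an object with "dr": the turn, a rotation vector about the tool's x, y, z in units of 10 degrees (1.0 is 10 degrees), a list of three; "delta_pos": the shift along the tool's x, y, z in units of 50 mm (1.0 is 50 mm), a list of three; "hand": the opening, from 0 (shut) to 1 (fully open). In form: [{"dr": [ax, ay, az], "delta_pos": [x, y, z], "hand": hand}, ...]. A call has 1 to 20 rows; each row shifts and turns the pose as measured when the row begins, along the tool's axes as they then stand; what a row does not reach is not made up. A row lasts 1/8 s, in which the tool goes at most 62.5 mm and 10.7 degrees, less where a joint would pass 70% of its speed; a pose out of reach is approached as far as the arm can. A call is refused whole if a number of a shift passes 1 or a number of a turn 1, either way. A call with a gripper value outside its range is refused whole. The fingers move at their own pace and stop on an object; "squeeze" is the grip in N (left out, the last holds). Time passes only in rows, so rows that do not move let the fingers close. It gives the time, the measured TCP pose, the force and the opening at its end, in the units of the state.
- ctrl.sense(): the state, without advancing time (a new reading comes with each control period).
- capture(name): name is "scene" or "top" or "wrist"; returns (picture, depth): 480x640x3 uint8, red, green, blue; 480x640 float32, mm along the optical axis (not along the pixel's ray), 0 where there is no reading.
- get_calibration(name): a dict with "camera_matrix" (3x3 intrinsics, pixels), "T" (4x4, takes a point from camera to world coordinates). Camera axes: x right, y down, z forward; pixel columns grow to the right and rows downward; lengths in mm; the calibration is good to about 2 mm. A picture is of the moment at which its call begins: read the wrist's pose just before it. get_calibration takes no time and is no camera call; for the wrist camera it gives the pose at the moment of the call.
- ticket.finish_job(): hands the job in, once; it reports no verdict.
Trained networks look in the newest picture that a camera, given by its name, has taken for a name from the list of things; names that differ only in an ending like _2 or _b are one class to them, and where a whole thing is asked for, a point or a joint stands for the part that bears it (a point fixed in the world has none). Each returns a list of dicts, best first, with "score" (0 to 1); they miss things now and then, are a little off and sometimes report something else, mostly with a low value. They report only what shows in the picture. A call takes as long as a camera call. They do not tell look-alikes from the thing itself.
- search_frame(camera, label): "bbox" ([left, top, right, bottom] in pixels, round what is visible of it).
- outline_of(camera, label): "pixels" (480x640 bool, what is visible of it) and "bbox" ([left, top, right, bottom] in pixels, round what is visible of it).
The state is a dict: "time_s": time; "joints": joint angles; "dq": joint speeds; "tau": joint torques, N m; "eef_pos": TCP position; "ee_rot": TCP orientation; "force": force on the tool from outside, world axes, zero at the start; "wrist_torque": the same for the moment, N m; "grip_width": opening from 0.0 (shut) to 1.0 (fully open).
Only numpy, scipy, OpenCV 4.12 (cv2) and the standard library are available. Lean on these libraries where they do the work, as an engineer would, in place of code of your own. Each camera call takes 0.05 s, during which the arm holds its last target.

## Working session

There is one attempt and no reset: what is moved stays moved. The work goes in short steps, Python scripts to look and compute and a tool call to move; the robot and the scene stay as the last step left them, time stands still between calls to the robot, and variables do not carry over. Pictures are saved under pics/ and viewed, and the job is handed in when it is done.

Besides the shell and the picture viewer there is one more tool, called after "Request:" as name(argument=value, ...), one argument or row to a line, values as JSON. servo_tool: Moves the arm, as the interface text tells. Its arguments: {"type":"object","properties":{"motion":{"type":"array"},"squeeze":{"type":"number"}},"required":["motion"]}

```bash
mkdir -p pics; ls
cat > h.py <<'E'
import numpy as np,cv2
from rig import ctrl,capture,get_calibration,ticket,search_frame,outline_of
def snap(cam,name):
    p,d=capture(cam); cv2.imwrite(f'pics/{name}.png',p[:,:,::-1]); np.savez_compressed(f'pics/{name}.npz',p=p,d=d,K=get_calibration(cam)['camera_matrix'],T=get_calibration(cam)['T']); return p,d
def cloud(d,K,T):
    v,u=np.mgrid[:480,:640]; K=np.array(K);T=np.array(T)
    x=(u-K[0,2])/K[0,0]*d; y=(v-K[1,2])/K[1,1]*d
    P=np.stack([x,y,d],-1)@T[:3,:3].T+T[:3,3]; P[d<=0]=np.nan
    return P
E
python3 - <<'E'
from h import *
s=ctrl.sense();print(s, ctrl.hold_point_z)
snap('scene','s0');snap('top','t0')
for c in('scene','top'): print(get_calibration(c))
print(ctrl.sense()['time_s'])
E
```

```text
pics
{'time_s': 0.0, 'joints': array([ 9.23588767e-01,  3.13434856e-01,  1.49843612e+00, -4.49476134e-06,
        1.33103349e+00, -2.23381266e-01]), 'dq': array([ 0.00194269,  0.00110433, -0.00169155, -0.00075023, -0.00128374,
        0.00030693]), 'tau': array([ 2.39115097e-04, -4.12262857e+01, -2.59746569e+01, -2.10479520e-04,
        4.18774463e-03, -1.16462087e-05]), 'eef_pos': array([215.74580483, 478.33033709, 230.74320088]), 'ee_rot': array([-2.74600473e-04,  2.10330066e-01,  9.77630213e-01, -5.95658242e-04]), 'force': array([-0.76199526,  0.31586959,  0.2521464 ]), 'wrist_torque': array([ 0.01705435, -0.02601415,  0.0124209 ]), 'grip_width': 0.9987730529596237} 18.700000000000003
{'camera_matrix': array([[433.11246279,   0.        , 315.94938688],
       [  0.        , 433.11246279, 238.42581511],
       [  0.        ,   0.        ,   1.        ]]), 'T': array([[ 8.11254686e-01, -2.62407713e-01,  5.22501700e-01,
         4.55642421e+01],
       [-5.84063865e-01, -4.05138377e-01,  7.03372090e-01,
        -7.23848177e+02],
       [ 2.71152299e-02, -8.75788267e-01, -4.81933270e-01,
         6.74635148e+02],
       [ 0.00000000e+00,  0.00000000e+00,  0.00000000e+00,
         1.00000000e+00]])}
{'camera_matrix': array([[620.67473257,   0.        , 319.90109475],
       [  0.        , 620.67473257, 236.76430901],
       [  0.        ,   0.        ,   1.        ]]), 'T': array([[ 1.75522608e-02, -9.94798841e-01,  1.00335359e-01,
         5.02616218e+02],
       [-9.99842386e-01, -1.71957554e-02,  4.41695530e-03,
         5.19550874e+01],
       [-2.66863972e-03, -1.00397072e-01, -9.94943871e-01,
         1.62515203e+03],
       [ 0.00000000e+00,  0.00000000e+00,  0.00000000e+00,
         1.00000000e+00]])}
0.1
```

View pics/t0.png

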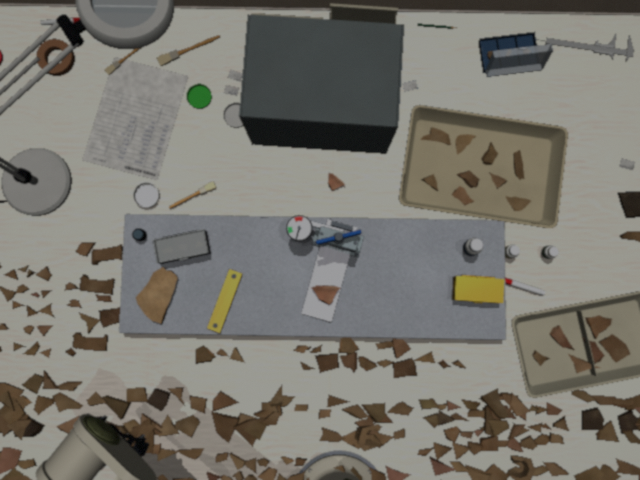

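View pics/s0.png

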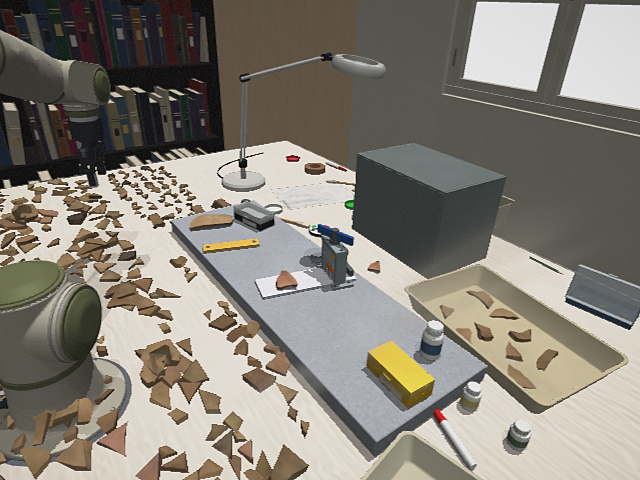

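Run:
```python
from h import *
for n,b in(('t0',(100,200,420,350)),):
    p=np.load('pics/t0.npz'); im=p['p'][195:350,110:420]; cv2.imwrite('pics/t0z.png',cv2.resize(im,None,fx=2.5,fy=2.5,interpolation=cv2.INTER_CUBIC)[:,:,::-1])
p=np.load('pics/t0.npz');P=cloud(p['d'],p['K'],p['T'])
for l in ('sherd_centre','blade_centre','gate','screw','wing_axis','dial_centre','stop_face','yellow_case_centre','glue_bottle_centre','black_case_centre','big_sherd_centre'):
    try:
        r=outline_of('top',l)
    except Exception as e: print(l,e);continue
    for q in r[:3]:
        m=q['pixels'];X=P[m];X=X[~np.isnan(X).any(1)]
        c,s,a=cv2.minAreaRect(X[:,:2].astype(np.float32))
        print(l,round(q['score'],2),q['bbox'],'med',np.median(X,0).round(),'rect',np.round(c),np.round(s),round(a,1))
print(ctrl.sense()['time_s'])
```

```text
sherd_centre 0.67 [328.8, 171.4, 341.7, 187.4] med [812.  27.  11.] rect [817.  27.] [42. 37.] 28.3
sherd_centre 0.65 [311.5, 285.5, 339.6, 306.6] med [521.  41.  63.] rect [516.  41.] [45. 71.] 0.9
blade_centre 0.87 [202.4, 269.3, 240.7, 332.3] med [497. 298.  50.] rect [496. 300.] [ 40. 162.] 71.1
blade_centre 0.18 [308.9, 283.0, 338.2, 307.3] med [521.  41.  63.] rect [524.  47.] [60. 50.] 64.3
gate 0.87 [287.1, 216.7, 361.4, 320.9] med [625.  43.  51.] rect [587.  65.] [193. 254.] 77.3
screw 0.77 [320.9, 230.2, 360.9, 243.1] med [651.  15. 176.] rect [650.  16.] [ 23. 102.] 22.0
wing_axis 0.91 [287.5, 214.8, 358.4, 322.1] med [627.  42.  52.] rect [591.  72.] [188. 249.] 70.7
dial_centre 0.82 [283.0, 213.6, 337.4, 239.4] med [679. 107. 130.] rect [685.  81.] [ 61. 125.] 18.7
dial_centre 0.59 [284.7, 217.1, 360.4, 320.7] med [626.  42.  51.] rect [588.  68.] [192. 253.] 75.5
stop_face 0.84 [287.7, 216.2, 363.2, 320.5] med [626.  43.  51.] rect [588.  68.] [196. 252.] 75.0
yellow_case_centre 0.64 [453.9, 273.7, 504.3, 302.3] med [ 536. -334.   79.] rect [ 536. -342.] [133.  68.] 88.8
yellow_case_centre 0.58 [314.9, 229.6, 359.2, 245.9] med [649.  16. 175.] rect [653.  13.] [ 28. 115.] 21.8
glue_bottle_centre 0.66 [461.1, 236.4, 482.8, 257.4] med [ 639. -315.  100.] rect [ 637. -325.] [52. 38.] 58.5
black_case_centre 0.77 [152.4, 229.2, 212.5, 264.8] med [629. 405.  84.] rect [630. 415.] [ 70. 146.] 10.0
big_sherd_centre 0.95 [136.1, 267.5, 175.9, 322.5] med [507. 466.  57.] rect [512. 477.] [ 89. 136.] 71.7
0.65
```

View pics/t0z.png

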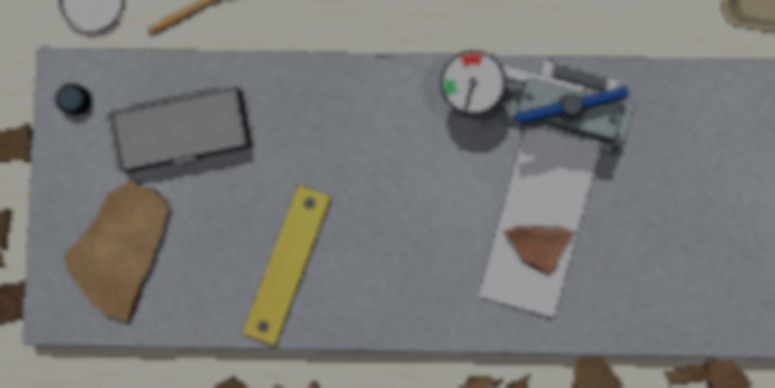

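```bash
cat >> h.py <<'E'
from scipy.spatial.transform import Rotation as Ro
def pose():
    s=ctrl.sense(); q=s['ee_rot']; R=Ro.from_quat([q[1],q[2],q[3],q[0]]); return s,np.array(s['eef_pos']),R
def goal(x,y,z,yawy):
    """tool down, tool-y axis at yaw (deg); prints total tool-frame shift (units) and turn (units)"""
    s,p,R=pose(); a=np.radians(yawy); Y=np.array([np.cos(a),np.sin(a),0]); Z=np.array([0,0,-1.]); X=np.cross(Y,Z)
    Rg=Ro.from_matrix(np.stack([X,Y,Z],1))
    d=R.inv().apply(np.array([x,y,z])-p)/50; dr=np.degrees((R.inv()*Rg).as_rotvec())/10
    cy=R.as_matrix()[:,1]; print('t',round(s['time_s'],2),'p',p.round(1),'yawy',np.degrees(np.arctan2(cy[1],cy[0])).round(1),'F',np.round(s['force'],1),'gw',round(s['grip_width'],3),'j6',s['joints'][5].round(2))
    print('shift now-tool',d.round(2),'shift in goal-tool',(Rg.inv().apply(np.array([x,y,z])-p)/50).round(2),'dr',dr.round(2))
E
python3 - <<'E'
from h import *
snap('wrist','w0'); c=get_calibration('wrist');s,p,R=pose();T=c['T']
print(c['camera_matrix'][0,0],R.inv().apply(T[:3,3]-p),(R.inv().as_matrix()@T[:3,:3]).round(3))
goal(480,60,330,75)
E
```

```text
394.49487768568264 [ 6.83266893e+01  8.16546427e-02 -1.43573709e+02] [[ 0.    -0.964 -0.267]
 [ 1.     0.    -0.001]
 [ 0.001 -0.267  0.964]]
t 0.7 p [215.9 478.6 231.3] yawy 65.7 F [ 0.8 -0.6 -0.3] gw 1.0 j6 -0.22
shift now-tool [-8.26 -5.46 -1.97] shift in goal-tool [-7.27 -6.72 -1.97] dr [-0.   -0.   -0.93]
```

View pics/w0.png

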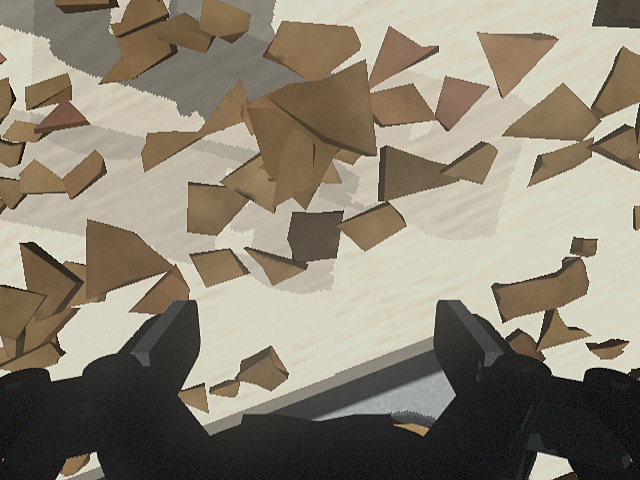

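Run:
```python
from h import *
goal(610,30,400,75)
```

```text
t 0.7 p [215.9 478.6 231.3] yawy 65.7 F [ 0.8 -0.6 -0.3] gw 1.0 j6 -0.22
shift now-tool [-10.87  -4.94  -3.37] shift in goal-tool [-9.94 -6.63 -3.37] dr [-0.   -0.   -0.93]
```

Request:
servo_tool(
  motion=[
    {"dr": [0, 0, -0.93], "delta_pos": [0, 0, -0.8], "hand": 1},
    {"dr": [0, 0, 0], "delta_pos": [-0.7, -0.5, -0.4], "hand": 1},
    {"dr": [0, 0, 0], "delta_pos": [-0.8, -0.5, -0.3], "hand": 1},
    {"dr": [0, 0, 0], "delta_pos": [-0.8, -0.5, -0.3], "hand": 1},
    {"dr": [0, 0, 0], "delta_pos": [-0.8, -0.5, -0.3], "hand": 1},
    {"dr": [0, 0, 0], "delta_pos": [-0.8, -0.5, -0.3], "hand": 1},
    {"dr": [0, 0, 0], "delta_pos": [-0.8, -0.5, -0.3], "hand": 1},
    {"dr": [0, 0, 0], "delta_pos": [-0.8, -0.5, -0.3], "hand": 1},
    {"dr": [0, 0, 0], "delta_pos": [-0.8, -0.5, -0.2], "hand": 1},
    {"dr": [0, 0, 0], "delta_pos": [-0.8, -0.5, -0.1], "hand": 1},
    {"dr": [0, 0, 0], "delta_pos": [-0.8, -0.5, 0], "hand": 1},
    {"dr": [0, 0, 0], "delta_pos": [-0.8, -0.5, 0], "hand": 1},
    {"dr": [0, 0, 0], "delta_pos": [-0.8, -0.5, 0], "hand": 1},
  ],
)

```text
time_s: 2.33
eef_pos: [609.8, 56.7, 403.2]
ee_rot: [0.002, 0.125, 0.992, -0.0]
force: [-0.1, 0.5, 0.8]
grip_width: 0.996
```

Run:
```python
from h import *
goal(610,30,400,75)
snap('wrist','w1')
```

```text
t 2.33 p [609.8  56.7 403.2] yawy 75.6 F [-0.1  0.5  0.8] gw 0.996 j6 -1.42
shift now-tool [-0.14 -0.52  0.06] shift in goal-tool [-0.14 -0.51  0.06] dr [0.   0.02 0.06]
```

View pics/w1.png

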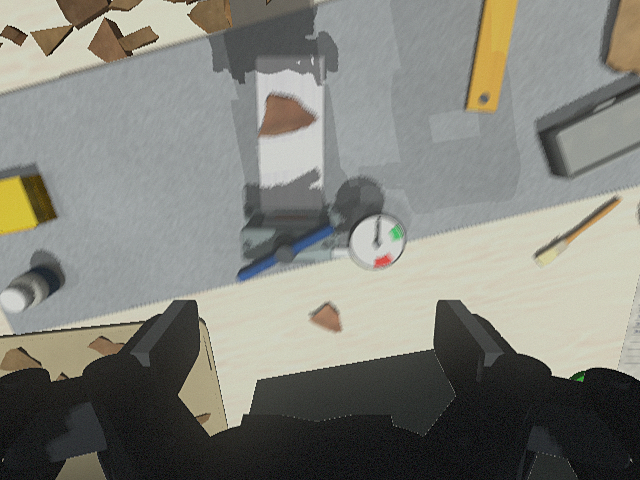

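```bash
cat > gate.py <<'E'
from h import *
f=np.load('pics/w1.npz');P=cloud(f['d'],f['K'],f['T']);p=f['p'].astype(int);Z=P[...,2]
hsv=cv2.cvtColor(f['p'],cv2.COLOR_RGB2HSV)
print('board z',np.nanmedian(Z[150:180,180:220]),np.nanstd(Z[150:180,180:220]),'bed z',np.nanmedian(Z[150:180,270:310]))
# wing
roi=np.zeros((480,640),bool);roi[210:290,220:345]=1
m=roi&(hsv[...,0]>100)&(hsv[...,0]<130)&(hsv[...,1]>120)&(Z>165)
X=P[m];c=X.mean(0);u,s,vt=np.linalg.svd((X-c)[:,:2],full_matrices=False)
print('wing n',m.sum(),np.median(X,0),'rect',cv2.minAreaRect(X[:,:2].astype(np.float32)),'dir deg',np.degrees(np.arctan2(vt[0,1],vt[0,0])))
t=(X-c)[:,:2]@vt[0];print('extent',t.min(),t.max(),'mid',c[:2]+vt[0]*(t.min()+t.max())/2)
# dial
roi=np.zeros((480,640),bool);roi[205:275,340:412]=1
m=roi&(abs(Z-131)<5);X=P[m];(cx,cy),r=cv2.minEnclosingCircle(X[:,:2].astype(np.float32));print('dial',cx,cy,r,'med z',np.median(X[:,2]),X.mean(0))
# bed
roi=np.zeros((480,640),bool);roi[60:225,245:340]=1
m=roi&(abs(Z-48)<3)&(p.min(2)>100)
X=P[m];print('bed',m.sum(),cv2.minAreaRect(X[:,:2].astype(np.float32)))
np.save('pics/bedmask.npy',m)
E
python3 gate.py
```

```text
board z 39.15587649197087 0.8939374174920006 bed z 46.89029094181322
wing n 516 [650.35475798  22.80065786 174.56212569] rect ((653.4537353515625, 8.995487213134766), (7.509068965911865, 104.99082946777344), 14.746634483337402) dir deg -75.28682569270084
extent -49.517514993655446 55.471993866811374 mid [653.34746703   8.96735663]
dial 677.1142578125 104.60797119140625 31.85173797607422 med z 129.27431312005768 [675.98105887 104.5414725  129.40256601]
bed 7996 ((558.8741455078125, 34.21592712402344), (120.66614532470703, 196.05950927734375), 74.74378967285156)
```

```bash
cat >> gate.py <<'E'
print('----')
def proj(u,v,z,K=f['K'],T=f['T']):
    u=np.asarray(u,float);v=np.asarray(v,float);r=np.stack([(u-K[0,2])/K[0,0],(v-K[1,2])/K[1,1],np.ones_like(u)],-1)@T[:3,:3].T
    return T[:3,3]+r*((z-T[2,3])/r[...,2])[...,None]
g=f['p'].astype(np.float32).mean(2)
L=[];Rr=[]
for v in range(72,178):
    row=cv2.GaussianBlur(g[v:v+1],(5,1),0)[0];d=np.diff(row)
    a=245+np.argmax(d[245:268]); b=312+np.argmin(d[312:335])
    L.append((a+.5,v));Rr.append((b+.5,v))
for n,E in(('L',L),('R',Rr)):
    E=np.array(E);X=proj(E[:,0],E[:,1],48.)[:,:2].astype(np.float32)
    l=cv2.fitLine(X,cv2.DIST_HUBER,0,.01,.01).ravel();vx,vy,x0,y0=l
    if vx<0:vx,vy=-vx,-vy
    print(n,'yaw',np.degrees(np.arctan2(vy,vx)),'y at x=560',y0+(560-x0)*vy/vx,'n-offset',x0*-vy+y0*vx, 'resid',np.median(abs((X-[x0,y0])@np.array([-vy,vx]))))
for l in('sherd_centre','blade_centre'):
    for q in outline_of('wrist',l)[:2]:
        m=q['pixels'];X=P[m];X=X[~np.isnan(X).any(1)];h=np.percentile(X[:,2],90);X=X[abs(X[:,2]-h)<8]
        print(l,round(q['score'],2),q['bbox'],'ztop',h,cv2.minAreaRect(X[:,:2].astype(np.float32)),'n',len(X))
        np.save('pics/%s_%d.npy'%(l,int(q['bbox'][0])),m)
E
python3 gate.py|sed -n '/----/,$p'
```

```text
----
L yaw -14.976268 y at x=560 -8.575985 n-offset 136.42993 resid 0.3387596
R yaw -14.575216 y at x=560 72.73122 n-offset 211.315 resid 0.16500057
sherd_centre 0.89 [309.5, 300.9, 342.2, 333.7] ztop 13.936616535100807 ((818.7996215820312, 17.915191650390625), (46.50752258300781, 35.19915771484375), 27.039794921875) n 504
sherd_centre 0.87 [259.3, 89.9, 316.7, 137.9] ztop 68.56244266822875 ((521.4559326171875, 39.53776550292969), (69.72393035888672, 38.27046585083008), 87.4613037109375) n 1179
blade_centre 0.76 [465.8, 0.0, 518.5, 107.6] ztop 49.700331259803335 ((519.0512084960938, 285.72418212890625), (36.45162582397461, 116.92666625976562), 70.89852142333984) n 3506
```

Run:
```python
from h import *
f=np.load('pics/w1.npz');P=cloud(f['d'],f['K'],f['T'])
cv2.imwrite('pics/w1z.png',cv2.resize(f['p'][80:150,245:335],None,fx=8,fy=8,interpolation=cv2.INTER_CUBIC)[:,:,::-1])
import glob
for g in glob.glob('pics/sherd*_259.npy'):
    m=np.load(g);X=P[m];X=X[~np.isnan(X).any(1)];print('z pct',np.percentile(X[:,2],[1,10,25,50,75,90,99]))
    Y=X[X[:,2]>52]; h=cv2.convexHull(Y[:,:2].astype(np.float32))[:,0]
    ap=cv2.approxPolyDP(h.reshape(-1,1,2),3,True)[:,0];print(ap.round(),Y.mean(0))
    for a in range(0,180,15):
        n=np.array([np.cos(np.radians(a)),np.sin(np.radians(a))]);t=Y[:,:2]@n;print(a,round(t.max()-t.min(),1),round((t.max()+t.min())/2,1))
```

```text
z pct [51.68862558 58.63874861 60.52345648 62.69130754 65.78233374 68.56244267
 70.79321162]
[[534.  74.]
 [508.  56.]
 [494.  29.]
 [534.   4.]
 [540.  19.]
 [541.  42.]] [521.70252201  37.77899538  63.1608398 ]
0 47.7 517.4
15 52.7 510.5
30 57.9 470.6
45 61.9 399.0
60 62.5 299.7
75 67.3 175.8
90 69.8 39.0
105 67.7 -100.4
120 61.1 -233.2
135 55.9 -347.2
150 51.5 -435.5
165 47.6 -492.9
```

View pics/w1z.png

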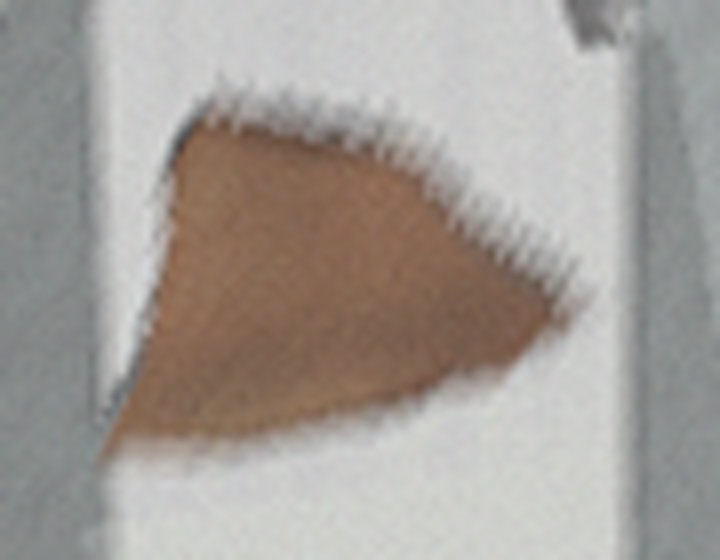

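Request:
servo_tool(
  motion=[
    {"dr": [0, 0, 1], "delta_pos": [0, 0, 0.5], "hand": 1},
    {"dr": [0, 0, 1], "delta_pos": [0, 0, 0.5], "hand": 1},
    {"dr": [0, 0, 1], "delta_pos": [0, 0, 0.5], "hand": 1},
    {"dr": [0, 0, 1], "delta_pos": [0, 0, 0.5], "hand": 1},
    {"dr": [0, 0, 1], "delta_pos": [0, 0, 0.5], "hand": 1},
    {"dr": [0, 0, 1], "delta_pos": [0, 0, 0.5], "hand": 1},
    {"dr": [0, 0, 1], "delta_pos": [0, 0, 0], "hand": 1},
    {"dr": [0, 0, 1], "delta_pos": [0, 0, 0], "hand": 1},
    {"dr": [0, 0, 1], "delta_pos": [0, 0, 0], "hand": 1},
  ],
)

```text
time_s: 3.6
eef_pos: [605.5, 64.8, 251.1]
ee_rot: [0.002, 0.803, 0.595, 0.003]
force: [-0.5, 0.2, -0.4]
grip_width: 0.998
```

Run:
```python
from h import *
goal(520,40,140,-15)
```

```text
t 3.6 p [605.5  64.8 251.1] yawy -16.9 F [-0.5  0.2 -0.4] gw 0.998 j6 0.21
shift now-tool [-0.98 -1.51  2.21] shift in goal-tool [-0.92 -1.52  2.22] dr [ 0.04 -0.01 -0.19]
```

Request:
servo_tool(
  motion=[
    {"dr": [0, 0, -0.2], "delta_pos": [-0.5, -0.8, 0.5], "hand": 1},
    {"dr": [0, 0, 0], "delta_pos": [-0.5, -0.8, 0.5], "hand": 1},
    {"dr": [0, 0, 0], "delta_pos": [0, 0, 0.6], "hand": 1},
    {"dr": [0, 0, 0], "delta_pos": [0, 0, 0.6], "hand": 1},
    {"dr": [0, 0, 0], "delta_pos": [0, 0, 0], "hand": 1},
  ],
)

```text
time_s: 4.22
eef_pos: [510.9, 42.4, 140.5]
ee_rot: [0.004, 0.792, 0.611, 0.005]
force: [0.1, -0.0, 0.5]
grip_width: 0.999
```

Run:
```python
from h import *
goal(520,40,51,-15); print(ctrl.sense()['joints'])
snap('wrist','w2')
```

```text
t 4.22 p [510.9  42.4 140.5] yawy -14.7 F [ 0.1 -0.   0.5] gw 0.999 j6 0.11
shift now-tool [-0.01  0.17  1.79] shift in goal-tool [0.   0.19 1.79] dr [ 0.07 -0.02  0.03]
[-0.14737849  0.37098571  1.66923447  0.00303049  1.08897694  0.10784764]
```

View pics/w2.png

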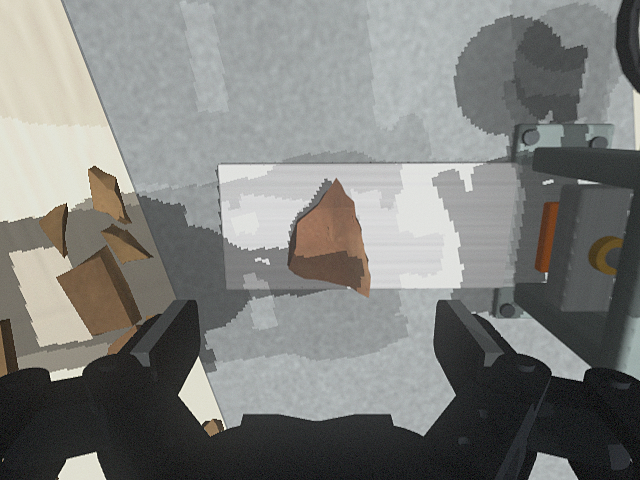

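Run:
```python
from h import *
f=np.load('pics/w2.npz');P=cloud(f['d'],f['K'],f['T']);hsv=cv2.cvtColor(f['p'],cv2.COLOR_RGB2HSV)
roi=np.zeros((480,640),bool);roi[170:305,275:380]=1
m=roi&(P[...,2]>52)&(hsv[...,1]>70);Y=P[m];Y=Y[~np.isnan(Y).any(1)]
print(np.percentile(Y[:,2],[1,25,50,75,99]))
a=np.radians(-15);n=np.array([np.cos(a),np.sin(a)]);t=np.array([-n[1],n[0]])
s=(Y[:,:2]-[520,40])@n;w=(Y[:,:2]-[520,40])@t
for k in range(-36,37,6):
    q=abs(w-k)<3
    if q.sum()>5: print(k,s[q].min().round(1),s[q].max().round(1),'z at ends',Y[q][s[q].argmin(),2].round(1),Y[q][s[q].argmax(),2].round(1),'zmax',Y[q][:,2].max().round(1))
```

```text
[60.2840739  64.49012654 66.42228282 69.61699756 74.24735338]
-30 19.6 23.1 z at ends 65.5 66.7 zmax 67.5
-24 2.2 23.3 z at ends 62.9 68.0 zmax 69.6
-18 -21.5 23.0 z at ends 58.8 69.1 zmax 71.9
-12 -24.5 22.9 z at ends 59.3 68.5 zmax 74.0
-6 -23.7 21.3 z at ends 61.1 69.2 zmax 74.3
0 -21.3 20.3 z at ends 61.3 67.4 zmax 75.4
6 -20.0 18.2 z at ends 61.0 72.6 zmax 75.4
12 -20.0 17.1 z at ends 62.2 65.0 zmax 75.3
18 -18.8 15.8 z at ends 61.7 70.3 zmax 75.5
24 -12.4 12.6 z at ends 60.2 70.9 zmax 73.8
30 -6.7 11.9 z at ends 65.0 71.6 zmax 73.2
36 -3.3 8.0 z at ends 63.9 70.5 zmax 71.6
```

Request:
servo_tool(
  motion=[
    {"dr": [0.07, -0.02, 0.03], "delta_pos": [0, 0.18, 0.5], "hand": 1},
    {"dr": [0, 0, 0], "delta_pos": [0, 0, 0.5], "hand": 1},
    {"dr": [0, 0, 0], "delta_pos": [0, 0, 0.4], "hand": 1},
    {"dr": [0, 0, 0], "delta_pos": [0, 0, 0.2], "hand": 1},
    {"dr": [0, 0, 0], "delta_pos": [0, 0, 0], "hand": 1},
  ],
)

```text
time_s: 4.9
eef_pos: [526.4, 41.1, 68.5]
ee_rot: [0.006, 0.793, 0.61, 0.006]
force: [-0.5, 0.1, -0.2]
grip_width: 0.999
```

Run:
```python
from h import *
goal(520,40,51,-15)
```

```text
t 4.9 p [526.4  41.1  68.5] yawy -14.9 F [-0.5  0.1 -0.2] gw 0.999 j6 0.11
shift now-tool [-0.06 -0.12  0.35] shift in goal-tool [-0.05 -0.12  0.35] dr [ 0.1  -0.02  0.01]
```

Request:
servo_tool(
  motion=[
    {"dr": [0.1, 0, 0], "delta_pos": [-0.05, -0.12, 0.15], "hand": 1},
    {"dr": [0, 0, 0], "delta_pos": [0, 0, 0.15], "hand": 1},
    {"dr": [0, 0, 0], "delta_pos": [0, 0, 0], "hand": 1},
  ],
)

```text
time_s: 5.28
eef_pos: [520.5, 40.1, 54.3]
ee_rot: [-0.0, 0.793, 0.61, 0.002]
force: [-0.6, -0.3, -0.1]
grip_width: 0.997
```

Run:
```python
from h import *
goal(520,40,51,-15)
```

```text
t 5.28 p [520.5  40.1  54.3] yawy -14.9 F [-0.6 -0.3 -0.1] gw 0.997 j6 0.11
shift now-tool [-0.01 -0.01  0.07] shift in goal-tool [-0.01 -0.01  0.07] dr [ 0.01 -0.02  0.01]
```

Request:
servo_tool(
  motion=[
    {"dr": [0, 0, 0], "delta_pos": [-0.01, -0.01, 0.07], "hand": 0},
    {"dr": [0, 0, 0], "delta_pos": [0, 0, 0], "hand": 0},
    {"dr": [0, 0, 0], "delta_pos": [0, 0, 0], "hand": 0},
    {"dr": [0, 0, 0], "delta_pos": [0, 0, 0], "hand": 0},
    {"dr": [0, 0, 0], "delta_pos": [0, 0, 0], "hand": 0},
  ],
  squeeze=35,
)

```text
time_s: 5.9
eef_pos: [520.4, 39.7, 51.6]
ee_rot: [0.0, 0.793, 0.61, 0.002]
force: [-0.4, -0.4, -1.0]
grip_width: 0.53
```

Request:
servo_tool(
  motion=[
    {"dr": [0, 0, 0], "delta_pos": [0, 0, -0.3], "hand": 0},
    {"dr": [0, 0, 0], "delta_pos": [0, 0, -0.6], "hand": 0},
    {"dr": [0, 0, 0], "delta_pos": [0, 0, -0.6], "hand": 0},
    {"dr": [0, 0, 0], "delta_pos": [-0.2, 0, -0.2], "hand": 0},
  ],
)

```text
time_s: 6.4
eef_pos: [517.4, 29.8, 140.9]
ee_rot: [0.0, 0.792, 0.61, 0.002]
force: [-0.3, -0.4, -0.7]
grip_width: 0.53
```

Run:
```python
from h import *
goal(560,-130,120,-15)
snap('wrist','w3')
```

```text
t 6.4 p [517.4  29.8 140.9] yawy -14.8 F [-0.3 -0.4 -0.7] gw 0.53 j6 0.09
shift now-tool [-2.87  1.64  0.41] shift in goal-tool [-2.87  1.65  0.42] dr [ 0.02 -0.02  0.02]
```

View pics/w3.png

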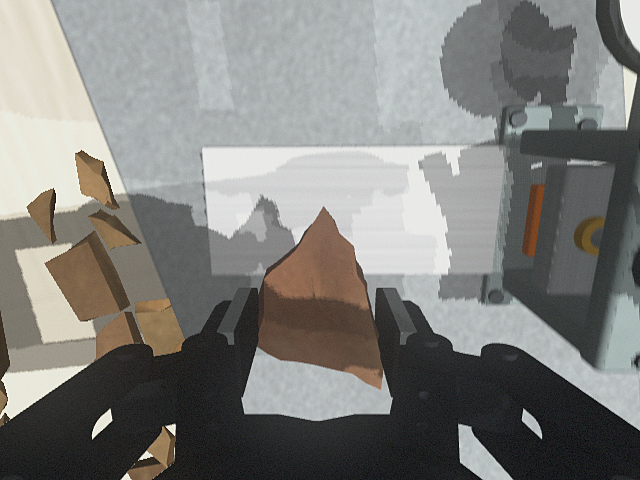

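Request:
servo_tool(
  motion=[
    {"dr": [0, 0, 0], "delta_pos": [-0.6, 0, 0], "hand": 0},
    {"dr": [0, 0, 0], "delta_pos": [-0.8, 0.2, 0], "hand": 0},
    {"dr": [0, 0, 0], "delta_pos": [-0.8, 0.5, 0.1], "hand": 0},
    {"dr": [0, 0, 0], "delta_pos": [-0.6, 0.5, 0.3], "hand": 0},
    {"dr": [0, 0, 0], "delta_pos": [-0.2, 0.3, 0.5], "hand": 0},
    {"dr": [0, 0, 0], "delta_pos": [0, 0, 0.5], "hand": 0},
    {"dr": [0, 0, 0], "delta_pos": [0, 0, 0], "hand": 0},
  ],
)

```text
time_s: 7.32
eef_pos: [548.6, -143.1, 64.4]
ee_rot: [-0.003, 0.793, 0.609, 0.0]
force: [1.0, -0.5, 0.2]
grip_width: 0.531
```

Run:
```python
from h import *
goal(560,-130,44,-15)
snap('wrist','w4');f=np.load('pics/w4.npz');P=cloud(f['d'],f['K'],f['T'])
print(np.nanmedian(P[100:140,300:360,2]))
```

```text
t 7.33 p [ 548.6 -143.1   64.4] yawy -15.0 F [ 1.  -0.5  0.2] gw 0.531 j6 -0.2
shift now-tool [0.31 0.15 0.41] shift in goal-tool [0.31 0.15 0.41] dr [-0.02 -0.02 -0.  ]
42.27715065973155
```

View pics/w4.png

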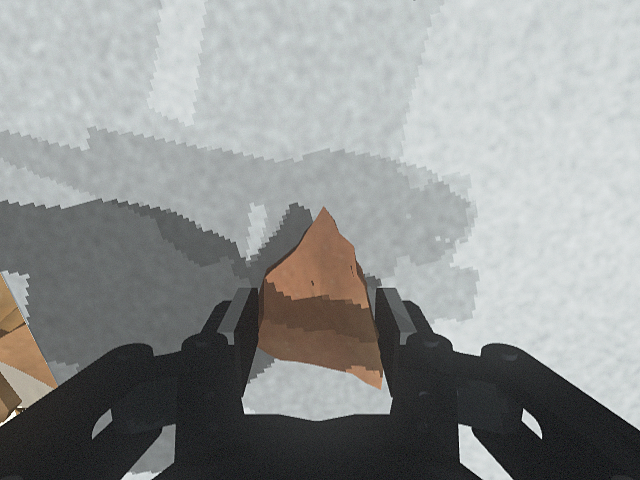

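Request:
servo_tool(
  motion=[
    {"dr": [0, 0, 0], "delta_pos": [0, 0.1, 0.2], "hand": 0},
    {"dr": [0, 0, 0], "delta_pos": [0, 0, 0.12], "hand": 0},
    {"dr": [0, 0, 0], "delta_pos": [0, 0, 0.05], "hand": 0},
    {"dr": [0, 0, 0], "delta_pos": [0, 0, 0], "hand": 0},
  ],
)

```text
time_s: 7.88
eef_pos: [555.3, -144.7, 48.2]
ee_rot: [0.0, 0.793, 0.609, 0.002]
force: [-0.8, 0.4, -0.5]
grip_width: 0.531
```

Request:
servo_tool(
  motion=[
    {"dr": [0, 0, 0], "delta_pos": [0, 0, 0.05], "hand": 0},
    {"dr": [0, 0, 0], "delta_pos": [0, 0, 0.03], "hand": 0},
    {"dr": [0, 0, 0], "delta_pos": [0, 0, 0.01], "hand": 0},
  ],
)

```text
time_s: 8.25
eef_pos: [555.5, -144.7, 43.9]
ee_rot: [0.0, 0.793, 0.609, 0.002]
force: [-0.4, -0.1, -1.2]
grip_width: 0.53
```

Request:
servo_tool(
  motion=[
    {"dr": [0, 0, 0], "delta_pos": [0, 0, 0.01], "hand": 0},
    {"dr": [0, 0, 0], "delta_pos": [0, 0, 0], "hand": 1},
    {"dr": [0, 0, 0], "delta_pos": [0, 0, 0], "hand": 1},
    {"dr": [0, 0, 0], "delta_pos": [0, 0, 0], "hand": 1},
    {"dr": [0, 0, 0], "delta_pos": [0, 0, -0.3], "hand": 1},
    {"dr": [0, 0, 0], "delta_pos": [0, 0, -0.6], "hand": 1},
    {"dr": [0, 0, 0], "delta_pos": [0, 0, -0.8], "hand": 1},
  ],
)

```text
time_s: 9.12
eef_pos: [554.3, -144.4, 130.5]
ee_rot: [-0.001, 0.793, 0.609, 0.001]
force: [0.3, 0.4, 0.0]
grip_width: 0.999
```

Run:
```python
from h import *
goal(450,320,180,65)
snap('wrist','w5')
f=np.load('pics/w5.npz');P=cloud(f['d'],f['K'],f['T'])
q=[o for o in outline_of('wrist','sherd_centre')][:3]
for o in q:
    X=P[o['pixels']];X=X[~np.isnan(X).any(1)];print(o['bbox'],X.mean(0).round(1),np.percentile(X[:,2],[5,50,95]).round(1))
```

```text
t 9.12 p [ 554.3 -144.4  130.5] yawy -15.0 F [0.3 0.4 0. ] gw 0.999 j6 -0.2
shift now-tool [ 8.44 -4.42 -0.96] shift in goal-tool [ 5.82  7.54 -0.99] dr [ 0.01 -0.02 -8.  ]
[274.6, 176.3, 360.5, 297.7] [ 559.8 -141.8   63.3] [57.  63.  69.9]
```

View pics/w5.png

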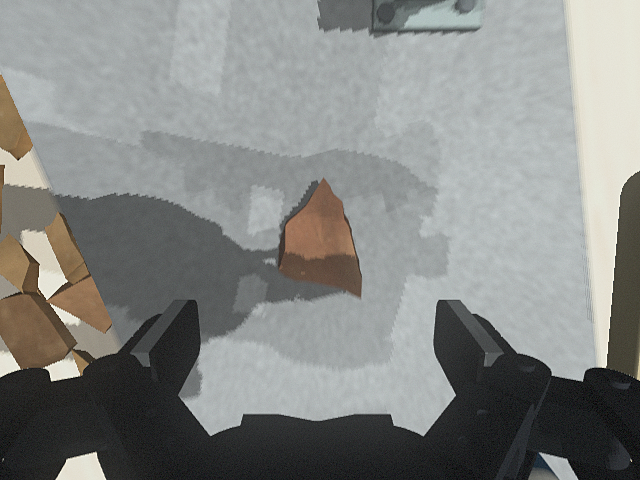

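Run:
```python
from h import *
goal(470,308,210,71)
f=np.load('pics/w2.npz');P=cloud(f['d'],f['K'],f['T']);print('bed w2',np.nanmedian(P[200:260,230:280,2]))
f=np.load('pics/w5.npz');P=cloud(f['d'],f['K'],f['T']);print('board w5',np.nanmedian(P[200:280,370:410,2]),np.nanmedian(P[250:280,200:230,2]))
```

```text
t 9.22 p [ 556.6 -145.4  134.4] yawy -15.0 F [ 0.7 -0.2 -0.3] gw 0.997 j6 -0.2
shift now-tool [ 8.32 -4.   -1.54] shift in goal-tool [ 4.59  8.01 -1.51] dr [ 0.04  0.03 -8.6 ]
bed w2 50.41269873392923
board w5 47.62717766244069 46.68422381686469
```

Request:
servo_tool(
  motion=[
    {"dr": [0, 0, 0], "delta_pos": [0.4, -0.6, -0.7], "hand": 1},
    {"dr": [0, 0, 0], "delta_pos": [0.8, -0.6, -0.7], "hand": 1},
    {"dr": [0, 0, 0], "delta_pos": [0.9, -0.5, -0.2], "hand": 1},
    {"dr": [0, 0, 0], "delta_pos": [0.9, -0.5, 0], "hand": 1},
    {"dr": [0, 0, 0], "delta_pos": [0.9, -0.4, 0], "hand": 1},
    {"dr": [0, 0, 0], "delta_pos": [0.9, -0.3, 0], "hand": 1},
    {"dr": [0, 0, 0], "delta_pos": [0.9, -0.3, 0], "hand": 1},
    {"dr": [0, 0, 0], "delta_pos": [0.9, -0.3, 0], "hand": 1},
    {"dr": [0, 0, 0], "delta_pos": [0.9, -0.3, 0], "hand": 1},
    {"dr": [0, 0, 0], "delta_pos": [0.9, -0.3, 0], "hand": 1},
    {"dr": [0, 0, -1], "delta_pos": [0, 0, 0], "hand": 1},
    {"dr": [0, 0, -1], "delta_pos": [0, 0, 0], "hand": 1},
    {"dr": [0, 0, -1], "delta_pos": [0, 0, 0], "hand": 1},
    {"dr": [0, 0, -1], "delta_pos": [0, 0, 0], "hand": 1},
    {"dr": [0, 0, -1], "delta_pos": [0, 0, 0], "hand": 1},
    {"dr": [0, 0, -1], "delta_pos": [0, 0, 0], "hand": 1},
    {"dr": [0, 0, -1], "delta_pos": [0, 0, 0], "hand": 1},
    {"dr": [0, 0, -1], "delta_pos": [0, 0, 0], "hand": 1},
    {"dr": [0, 0, -0.6], "delta_pos": [0, 0, 0], "hand": 1},
    {"dr": [0, 0, 0], "delta_pos": [0, 0, 0], "hand": 1},
  ],
)

```text
time_s: 11.72
eef_pos: [460.9, 328.1, 223.6]
ee_rot: [0.009, 0.141, 0.99, 0.001]
force: [1.0, 0.2, 0.1]
grip_width: 0.996
```

```bash
python3 - <<'E'
s=open('h.py').read()
s=s.replace("    p,d=capture(cam);","    c=get_calibration(cam);p,d=capture(cam);").replace("K=get_calibration(cam)['camera_matrix'],T=get_calibration(cam)['T']","K=c['camera_matrix'],T=c['T']")
open('h.py','w').write(s)
E
python3 - <<'E'
from h import *
goal(470,308,210,71)
snap('wrist','w6');f=np.load('pics/w6.npz');P=cloud(f['d'],f['K'],f['T'])
for o in outline_of('wrist','blade_centre')[:2]:
    X=P[o['pixels']];X=X[~np.isnan(X).any(1)];X=X[abs(X[:,2]-np.median(X[:,2]))<4];print(o['score'],o['bbox'],np.median(X,0).round(1),cv2.minAreaRect(X[:,:2].astype(np.float32)))
E
```

```text
t 11.72 p [460.9 328.1 223.6] yawy 73.8 F [1.  0.2 0.1] gw 0.996 j6 -0.87
shift now-tool [-0.28 -0.34  0.28] shift in goal-tool [-0.3  -0.32  0.27] dr [0.03 0.1  0.28]
0.71 [268.5, 160.7, 317.5, 340.6] [487.9 300.4  51. ] ((495.7489013671875, 297.98699951171875), (36.088340759277344, 160.06044006347656), 71.02621459960938)
0.54 [448.7, 132.2, 564.2, 300.2] [504.7 466.3  58.2] ((512.303955078125, 471.17608642578125), (82.92522430419922, 134.1824951171875), 68.0561294555664)
```

View pics/w6.png

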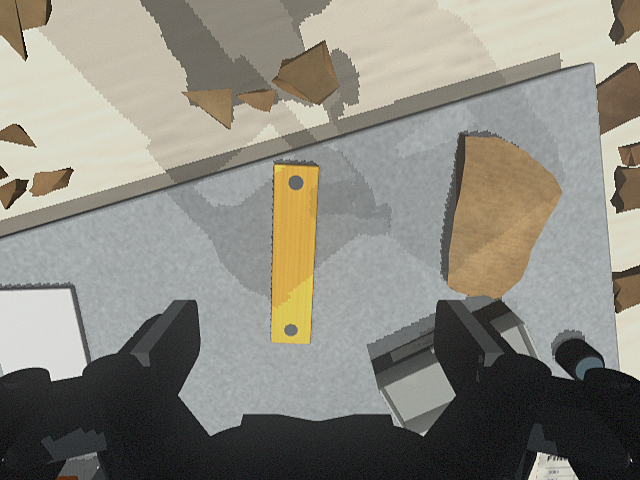

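Run:
```python
from h import *
goal(443.7,315.9,75,71)
```

```text
t 11.82 p [461.  328.2 223.6] yawy 73.7 F [-0.4  0.6 -1.4] gw 1.002 j6 -0.87
shift now-tool [ 0.31 -0.35  2.96] shift in goal-tool [ 0.25 -0.34  2.97] dr [0.03 0.1  0.27]
```

Request:
servo_tool(
  motion=[
    {"dr": [0.03, 0.1, 0.27], "delta_pos": [0.2, -0.2, 0.6], "hand": 1},
    {"dr": [0, 0, 0], "delta_pos": [0.05, -0.15, 0.8], "hand": 1},
    {"dr": [0, 0, 0], "delta_pos": [0, 0, 0.8], "hand": 1},
    {"dr": [0, 0, 0], "delta_pos": [0, 0, 0.6], "hand": 1},
    {"dr": [0, 0, 0], "delta_pos": [0, 0, 0], "hand": 1},
  ],
)

```text
time_s: 12.45
eef_pos: [444.2, 315.0, 80.8]
ee_rot: [0.0, 0.17, 0.985, 0.001]
force: [-0.9, 0.1, -0.5]
grip_width: 0.999
```

Run:
```python
from h import *
goal(443.7,315.9,42,71)
```

```text
t 12.45 p [444.2 315.   80.8] yawy 70.4 F [-0.9  0.1 -0.5] gw 0.999 j6 -0.83
shift now-tool [0.02 0.01 0.78] shift in goal-tool [0.01 0.01 0.78] dr [ 0.01  0.   -0.06]
```

Request:
servo_tool(
  motion=[
    {"dr": [0.01, 0, -0.06], "delta_pos": [0.01, 0.01, 0.4], "hand": 1},
    {"dr": [0, 0, 0], "delta_pos": [0, 0, 0.3], "hand": 1},
    {"dr": [0, 0, 0], "delta_pos": [0, 0, 0.1], "hand": 0.7},
    {"dr": [0, 0, 0], "delta_pos": [0, 0, 0.05], "hand": 0.6},
    {"dr": [0, 0, 0], "delta_pos": [0, 0, 0], "hand": 0.55},
  ],
)

```text
time_s: 13.08
eef_pos: [446.8, 317.0, 42.2]
ee_rot: [0.004, 0.167, 0.986, 0.002]
force: [0.9, -0.2, -0.8]
grip_width: 0.549
```

Run:
```python
from h import *
goal(443.7,315.9,42,71)
snap('wrist','w7')
```

```text
t 13.07 p [446.8 317.   42.2] yawy 70.8 F [ 0.9 -0.2 -0.8] gw 0.549 j6 -0.83
shift now-tool [ 0.05 -0.04  0.  ] shift in goal-tool [ 0.05 -0.04  0.  ] dr [ 0.03  0.04 -0.02]
```

View pics/w7.png

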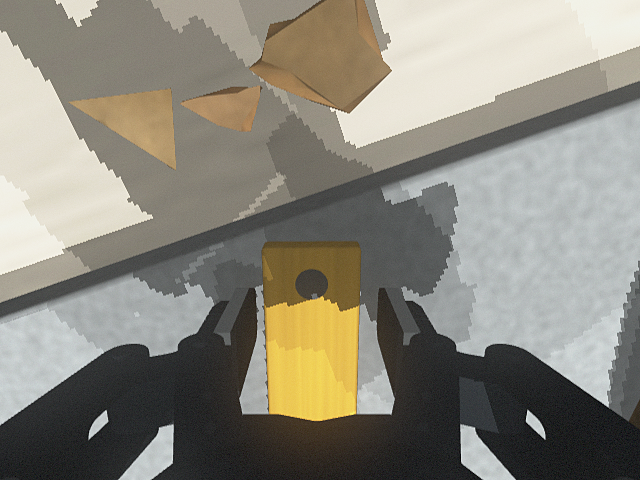

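Request:
servo_tool(
  motion=[
    {"dr": [0.03, 0.04, 0], "delta_pos": [0.03, -0.02, 0.01], "hand": 0.5},
    {"dr": [0, 0, 0], "delta_pos": [0, 0, 0], "hand": 0},
    {"dr": [0, 0, 0], "delta_pos": [0, 0, 0], "hand": 0},
    {"dr": [0, 0, 0], "delta_pos": [0, 0, 0], "hand": 0},
  ],
  squeeze=70,
)

```text
time_s: 13.62
eef_pos: [445.3, 316.7, 42.7]
ee_rot: [0.0, 0.167, 0.986, 0.001]
force: [-0.6, 0.3, -0.2]
grip_width: 0.392
```

Run:
```python
from h import *
goal(443.7,315.9,42,71)
```

```text
t 13.62 p [445.3 316.7  42.7] yawy 70.8 F [-0.6  0.3 -0.2] gw 0.392 j6 -0.83
shift now-tool [ 0.03 -0.03  0.01] shift in goal-tool [ 0.03 -0.03  0.01] dr [ 0.01  0.   -0.02]
```

Request:
servo_tool(
  motion=[
    {"dr": [0, 0, 0], "delta_pos": [0, 0, -0.2], "hand": 0},
    {"dr": [0, 0, 0], "delta_pos": [0, 0, -0.5], "hand": 0},
    {"dr": [0, 0, 0], "delta_pos": [0, 0, -0.5], "hand": 0},
    {"dr": [0, 0, 0], "delta_pos": [0, 0, -0.3], "hand": 0},
    {"dr": [0, 0, 0], "delta_pos": [0, 0, 0], "hand": 0},
  ],
)

```text
time_s: 14.25
eef_pos: [444.5, 316.4, 120.5]
ee_rot: [-0.001, 0.167, 0.986, -0.0]
force: [-0.4, 0.3, -2.8]
grip_width: 0.392
```

Run:
```python
from h import *
O=np.array([652.3,8.5]);a=np.radians(-14.75);ex=np.array([np.cos(a),np.sin(a)])
print('stage',O+ex*-172)
x,y=O+ex*-172
goal(x,y,115,75.25)
snap('wrist','w8');snap('scene','s8')
f=np.load('pics/w8.npz');P=cloud(f['d'],f['K'],f['T']);
hsv=cv2.cvtColor(f['p'],cv2.COLOR_RGB2HSV);m=(hsv[...,0]>15)&(hsv[...,0]<32)&(hsv[...,1]>150);m[:230]=0
X=P[m];X=X[~np.isnan(X).any(1)]; X=X[X[:,2]>80];
A=np.c_[X[:,:2]-X[:,:2].mean(0),np.ones(len(X))];print(len(X),np.linalg.lstsq(A,X[:,2],rcond=None)[0])
```

```text
stage [485.96809851  52.29153509]
t 14.25 p [444.5 316.4 120.5] yawy 70.8 F [-0.4  0.3 -2.8] gw 0.392 j6 -0.83
shift now-tool [-2.52 -4.71  0.11] shift in goal-tool [-2.15 -4.9   0.11] dr [-0.   -0.01 -0.45]
10609 [-9.64874465e-02  8.93749627e-02  1.29470829e+02]
```

View pics/s8.png

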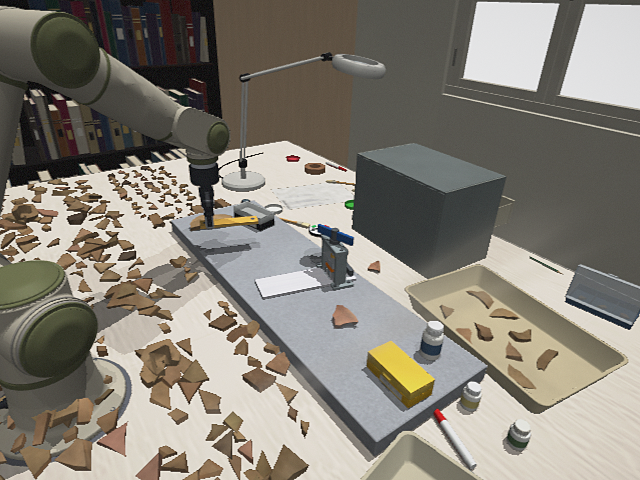

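View pics/w8.png

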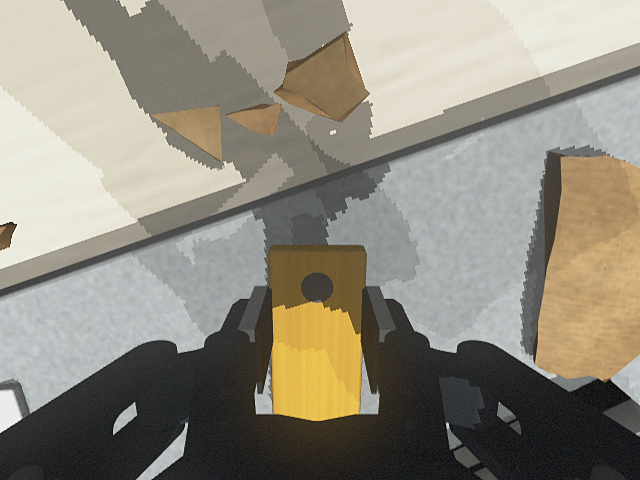

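Run:
```python
from h import *
for n,zmin in(('w6',45),('w7',40),('w8',80)):
    f=np.load(f'pics/{n}.npz');P=cloud(f['d'],f['K'],f['T'])
    hsv=cv2.cvtColor(f['p'],cv2.COLOR_RGB2HSV);m=(hsv[...,0]>15)&(hsv[...,0]<32)&(hsv[...,1]>150);m[:160 if n=='w6' else 245]=0;m[:,:265]=0;m[:,365:]=0
    m=cv2.erode(m.astype(np.uint8),np.ones((7,7)))>0
    X=P[m];X=X[~np.isnan(X).any(1)]; X=X[X[:,2]>zmin];c=X.mean(0)
    yl=-19 
    ex=np.array([np.cos(np.radians(yl)),np.sin(np.radians(yl))]);ey=np.array([-ex[1],ex[0]])
    A=np.c_[(X[:,:2]-c[:2])@ex,(X[:,:2]-c[:2])@ey,np.ones(len(X))];r=np.linalg.lstsq(A,X[:,2],rcond=None);print(n,len(X),r[0],(A[:,0].min(),A[:,0].max()),np.sqrt(r[1]/len(X)))
```

```text
w6 3764 [-1.00732928e-03  1.22716125e-03  5.10192459e+01] (np.float64(-54.22413473301651), np.float64(62.591188749529934)) [0.71234846]
w7 8974 [-1.16701320e-03 -1.15361551e-03  5.09621237e+01] (np.float64(-24.922866173393484), np.float64(26.701082056754696)) [0.54825]
w8 8297 [-1.70293790e-02 -9.11002849e-04  1.28426884e+02] (np.float64(-25.25515582537352), np.float64(25.67956278985531)) [0.55029795]
```

Request:
servo_tool(
  motion=[
    {"dr": [0, 0, -0.45], "delta_pos": [-0.2, -0.5, 0], "hand": 0},
    {"dr": [0, 0, 0], "delta_pos": [-0.3, -0.7, 0], "hand": 0},
    {"dr": [0, 0, 0], "delta_pos": [-0.3, -0.8, 0], "hand": 0},
    {"dr": [0, 0, 0], "delta_pos": [-0.4, -0.8, 0], "hand": 0},
    {"dr": [0, 0, 0], "delta_pos": [-0.4, -0.8, 0], "hand": 0},
    {"dr": [0, 0, 0], "delta_pos": [-0.3, -0.7, 0], "hand": 0},
    {"dr": [0, 0, 0], "delta_pos": [-0.2, -0.5, 0], "hand": 0},
    {"dr": [0, 0, 0], "delta_pos": [0, 0, 0], "hand": 0},
  ],
)

```text
time_s: 15.35
eef_pos: [480.2, 49.0, 111.2]
ee_rot: [-0.009, 0.126, 0.992, -0.002]
force: [0.9, 0.6, -2.2]
grip_width: 0.39
```

```bash
cat > g.py <<'E'
from h import *
O=np.array([652.3,8.5]);a=np.radians(-14.75);ex=np.array([np.cos(a),np.sin(a)]);ey=np.array([-ex[1],ex[0]])
def gg(gx,gy,z,yawy=75.25):
    x,y=O+ex*gx+ey*gy; goal(x,y,z,yawy); s,p,R=pose(); d=p[:2]-O; print('gate xy',(d@ex).round(1),(d@ey).round(1))
E
python3 - <<'E'
from g import *
gg(-172,1,70)
E
```

```text
t 15.35 p [480.2  49.  111.2] yawy 75.5 F [ 0.9  0.6 -2.2] gw 0.39 j6 -1.45
shift now-tool [-0.11  0.12  0.82] shift in goal-tool [-0.1   0.11  0.82] dr [-0.04 -0.1   0.03]
gate xy -176.8 -4.6
```

Request:
servo_tool(
  motion=[
    {"dr": [-0.04, -0.1, 0.03], "delta_pos": [-0.1, 0.11, 0.4], "hand": 0},
    {"dr": [0, 0, 0], "delta_pos": [0, 0, 0.3], "hand": 0},
    {"dr": [0, 0, 0], "delta_pos": [0, 0, 0], "hand": 0},
  ],
)

```text
time_s: 15.72
eef_pos: [484.8, 54.9, 73.6]
ee_rot: [-0.002, 0.128, 0.992, 0.001]
force: [0.0, 0.2, -2.3]
grip_width: 0.392
```

Run:
```python
from g import *
gg(-172,1,52)
snap('wrist','w9');snap('scene','s9')
f=np.load('pics/s9.npz');cv2.imwrite('pics/s9z.png',cv2.resize(f['p'][210:330,200:400],None,fx=4,fy=4)[:,:,::-1])
```

```text
t 15.72 p [484.8  54.9  73.6] yawy 75.2 F [ 0.   0.2 -2.3] gw 0.392 j6 -1.44
shift now-tool [-0.04 -0.03  0.43] shift in goal-tool [-0.04 -0.03  0.43] dr [ 0.   -0.02 -0.  ]
gate xy -173.8 2.3
```

View pics/s9z.png

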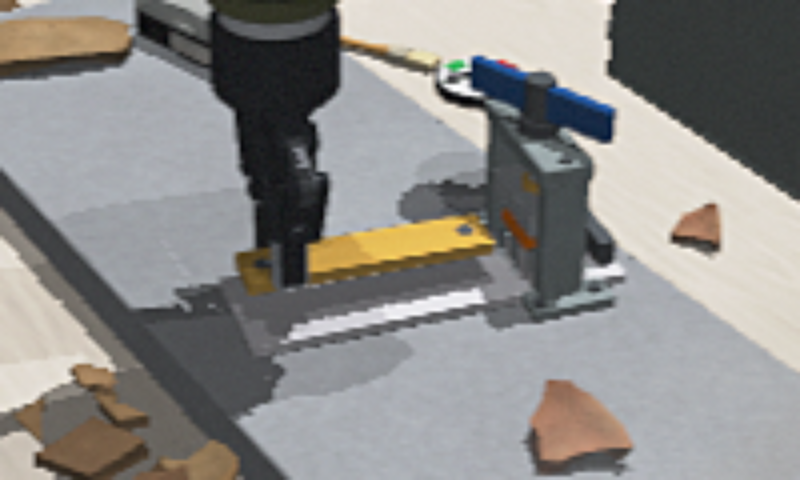

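View pics/w9.png

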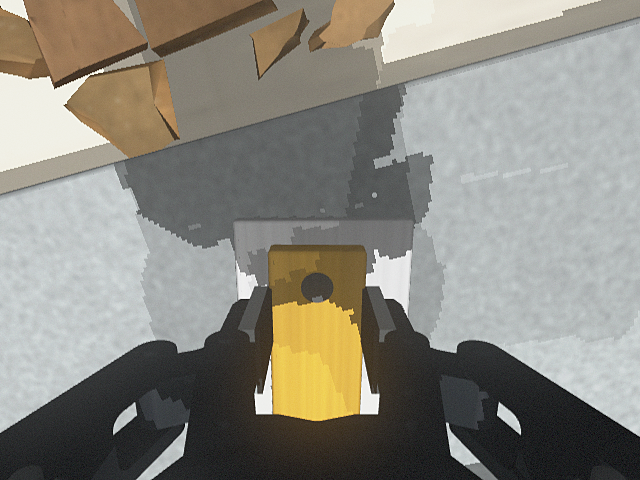

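Request:
servo_tool(
  motion=[
    {"dr": [0, 0, 0], "delta_pos": [0, -0.02, 0.25], "hand": 0},
    {"dr": [0, 0, 0], "delta_pos": [0, 0, 0.13], "hand": 0},
    {"dr": [0, 0, 0], "delta_pos": [0, 0, 0.04], "hand": 0},
    {"dr": [0, 0, 0], "delta_pos": [0, 0, 0.02], "hand": 0},
    {"dr": [0, 0, 0], "delta_pos": [0, 0, 0], "hand": 0},
  ],
)

```text
time_s: 16.45
eef_pos: [485.8, 54.0, 52.2]
ee_rot: [0.001, 0.128, 0.992, 0.001]
force: [0.1, -0.1, -1.6]
grip_width: 0.397
```

Run:
```python
from g import *
gg(-172,1,51)
```

```text
t 16.45 p [485.8  54.   52.2] yawy 75.3 F [ 0.1 -0.1 -1.6] gw 0.397 j6 -1.44
shift now-tool [-0.01 -0.01  0.02] shift in goal-tool [-0.01 -0.01  0.02] dr [0.01 0.01 0.  ]
gate xy -172.6 1.6
```

Request:
servo_tool(
  motion=[
    {"dr": [0, 0, 0], "delta_pos": [0, 0, 0.03], "hand": 0},
    {"dr": [0, 0, 0], "delta_pos": [-0.3, 0, 0.01], "hand": 0},
    {"dr": [0, 0, 0], "delta_pos": [-0.3, 0, 0], "hand": 0},
    {"dr": [0, 0, 0], "delta_pos": [-0.3, 0, 0], "hand": 0},
    {"dr": [0, 0, 0], "delta_pos": [-0.1, 0, 0], "hand": 0},
    {"dr": [0, 0, 0], "delta_pos": [0, 0, 0], "hand": 0},
  ],
)

```text
time_s: 17.2
eef_pos: [535.5, 41.1, 51.0]
ee_rot: [0.001, 0.128, 0.992, 0.001]
force: [-0.3, -0.1, -2.1]
grip_width: 0.39
```

Run:
```python
from g import *
gg(-98.7,1,51)
```

```text
t 17.2 p [535.5  41.1  51. ] yawy 75.3 F [-0.3 -0.1 -2.1] gw 0.39 j6 -1.46
shift now-tool [-0.45 -0.02  0.  ] shift in goal-tool [-0.45 -0.02  0.  ] dr [0.01 0.01 0.  ]
gate xy -121.2 1.8
```

Request:
servo_tool(
  motion=[
    {"dr": [0, 0, 0], "delta_pos": [-0.2, -0.01, 0], "hand": 0},
    {"dr": [0, 0, 0], "delta_pos": [-0.12, 0, 0], "hand": 0},
    {"dr": [0, 0, 0], "delta_pos": [-0.04, 0, 0], "hand": 0},
    {"dr": [0, 0, 0], "delta_pos": [-0.04, 0, 0], "hand": 0},
  ],
)

```text
time_s: 17.7
eef_pos: [553.5, 35.9, 50.7]
ee_rot: [-0.002, 0.128, 0.992, 0.001]
force: [-14.3, 2.3, 7.6]
grip_width: 0.39
```

Request:
servo_tool(
  motion=[
    {"dr": [0, 0, 0], "delta_pos": [-0.04, 0, 0], "hand": 0},
    {"dr": [0, 0, 0], "delta_pos": [-0.03, 0, 0], "hand": 0},
  ],
)

```text
time_s: 17.95
eef_pos: [553.4, 35.9, 50.7]
ee_rot: [-0.007, 0.128, 0.992, 0.001]
force: [-7.6, 0.9, 4.1]
grip_width: 0.395
```

Run:
```python
from g import *
gg(-98.7,1,51)
```

```text
t 17.95 p [553.4  35.9  50.7] yawy 75.3 F [-7.6  0.9  4.1] gw 0.395 j6 -1.46
shift now-tool [-0.08 -0.01 -0.01] shift in goal-tool [-0.08 -0.01 -0.01] dr [-0.   -0.08  0.01]
gate xy -102.6 1.3
```

Run:
```python
from g import *
snap('wrist','w10');snap('scene','s10')
f=np.load('pics/s10.npz');cv2.imwrite('pics/s10z.png',cv2.resize(f['p'][210:330,220:400],None,fx=4,fy=4,interpolation=cv2.INTER_CUBIC)[:,:,::-1])
f=np.load('pics/w10.npz');P=cloud(f['d'],f['K'],f['T'])
hsv=cv2.cvtColor(f['p'],cv2.COLOR_RGB2HSV);m=(hsv[...,0]>15)&(hsv[...,0]<32)&(hsv[...,1]>120)&(P[...,2]>55);m[:,:250]=0;m[:,380:]=0;m[:200]=0
X=P[m];X=X[~np.isnan(X).any(1)];g=(X[:,:2]-O);gx=g@ex;gy=g@ey;print(np.percentile(gx,[0,.5,1,2]),np.percentile(gy,[1,99]),np.median(X[:,2]))
# bed front edge
m=(abs(P[...,2]-48)<4)&(f['p'].min(2)>60);v=np.where(m[:,330])[0]
for u in (245,250,385,395): print(u,[( (P[vv,u,:2]-O)@ex).round(1) for vv in range(120,230,3)], [P[vv,u,2].round(0) for vv in range(120,230,3)])
```

```text
[-129.00172169 -128.53213817 -128.32620896 -127.91702307] [-15.8185883   18.60807711] 58.97060563741324
245 [np.float64(-173.9), np.float64(-172.9), np.float64(-171.8), np.float64(-170.8), np.float64(-169.8), np.float64(-168.8), np.float64(-167.7), np.float64(-166.7), np.float64(-165.6), np.float64(-164.6), np.float64(-163.5), np.float64(-162.5), np.float64(-161.4), np.float64(-160.4), np.float64(-159.3), np.float64(-158.2), np.float64(-157.0), np.float64(-155.9), np.float64(-154.9), np.float64(-153.7), np.float64(-152.6), np.float64(-151.5), np.float64(-150.4), np.float64(-149.3), np.float64(-148.3), np.float64(-147.1), np.float64(-146.1), np.float64(-144.9), np.float64(-143.7), np.float64(-142.7), np.float64(-141.4), np.float64(-140.3), np.float64(-139.3), np.float64(-138.2), np.float64(-136.9), np.float64(-135.8), np.float64(-134.5)] [np.float64(49.0), np.float64(49.0), np.float64(50.0), np.float64(49.0), np.float64(48.0), np.float64(50.0), np.float64(49.0), np.float64(49.0), np.float64(50.0), np.float64(49.0), np.float64(49.0), np.float64(49.0), np.float64(49.0), np.float64(50.0)
[... 3951 characters left out ...]
at64(-135.7), np.float64(-134.5)] [np.float64(49.0), np.float64(50.0), np.float64(50.0), np.float64(48.0), np.float64(47.0), np.float64(50.0), np.float64(49.0), np.float64(49.0), np.float64(51.0), np.float64(49.0), np.float64(49.0), np.float64(49.0), np.float64(49.0), np.float64(48.0), np.float64(49.0), np.float64(49.0), np.float64(48.0), np.float64(49.0), np.float64(48.0), np.float64(49.0), np.float64(49.0), np.float64(49.0), np.float64(49.0), np.float64(48.0), np.float64(49.0), np.float64(49.0), np.float64(49.0), np.float64(50.0), np.float64(49.0), np.float64(49.0), np.float64(48.0), np.float64(49.0), np.float64(49.0), np.float64(49.0), np.float64(49.0), np.float64(49.0), np.float64(48.0)]
```

View pics/w10.png

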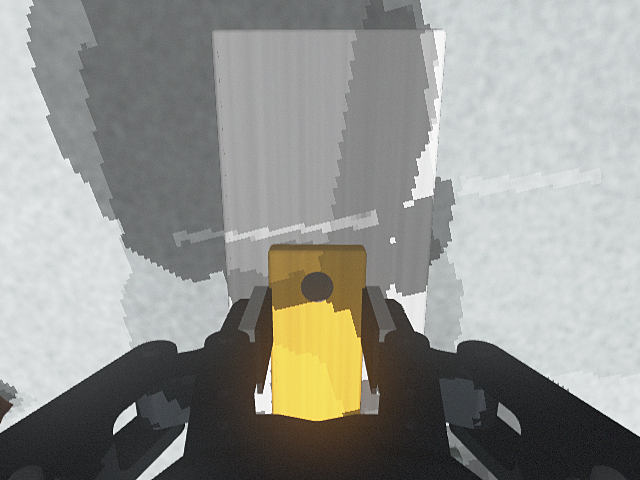

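View pics/s10z.png

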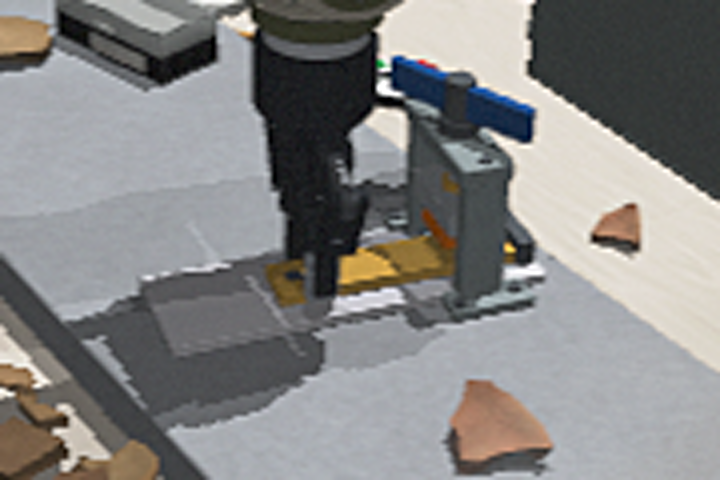

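Run:
```python
from g import *
f=np.load('pics/w10.npz');K=f['K'];T=f['T']
def proj(u,v,z):
    r=T[:3,:3]@np.array([(u-K[0,2])/K[0,0],(v-K[1,2])/K[1,1],1]);return (T[:3,3]+r*((z-T[2,3])/r[2]))[:2]
g=f['p'].astype(float).mean(2)
for u in (240,260,300,330): print(u,np.abs(np.diff(g[20:45,u])).argmax()+20, ((proj(u,np.abs(np.diff(g[20:45,u])).argmax()+20.5,48)-O)@ex).round(1))
for u in (285,300,320,345):
    v=np.diff(g[235:262,u]); print(u,v.round(0).tolist())
for v in(244,246,249,251): print(v,((proj(317,v,58)-O)@ex).round(1),((proj(317,v,48)-O)@ex).round(1))
```

```text
240 29 -203.3
260 29 -203.3
300 29 -203.4
330 29 -203.4
285 [2.0, 4.0, -0.0, -2.0, 2.0, -14.0, -16.0, -7.0, -32.0, -16.0, 4.0, 3.0, -2.0, 5.0, 8.0, 14.0, 3.0, -2.0, 3.0, 3.0, -3.0, -0.0, 0.0, -2.0, 3.0, 4.0]
300 [-0.0, -2.0, 4.0, 2.0, -3.0, 3.0, 3.0, -14.0, -43.0, -30.0, 7.0, -3.0, 4.0, -1.0, 13.0, 12.0, 7.0, -1.0, 5.0, 0.0, 4.0, -2.0, -1.0, 0.0, -1.0, -1.0]
320 [3.0, -4.0, 2.0, -2.0, -2.0, 7.0, 3.0, -17.0, -41.0, -32.0, 6.0, -2.0, 1.0, 2.0, 13.0, 10.0, 4.0, 4.0, -1.0, -3.0, -11.0, 2.0, 1.0, -4.0, -3.0, -0.0]
345 [-2.0, 1.0, -4.0, 5.0, -5.0, 1.0, 1.0, 7.0, -16.0, -50.0, 6.0, 3.0, -6.0, 5.0, 2.0, 10.0, 0.0, -2.0, 5.0, -4.0, 5.0, -5.0, 2.0, 1.0, -3.0, -2.0]
244 -130.8 -128.0
246 -130.0 -127.2
249 -128.9 -126.0
251 -128.1 -125.2
```

Request:
servo_tool(
  motion=[
    {"dr": [0, 0, 0], "delta_pos": [0, 0, 0], "hand": 0.6},
    {"dr": [0, 0, 0], "delta_pos": [0, 0, 0], "hand": 0.7},
    {"dr": [0, 0, 0], "delta_pos": [0, 0, 0], "hand": 0.7},
    {"dr": [0, 0, 0], "delta_pos": [0, 0, -0.3], "hand": 0.7},
    {"dr": [0, 0, 0], "delta_pos": [0.2, 0, -0.4], "hand": 0.7},
    {"dr": [0, 0, 0], "delta_pos": [0.3, 0, -0.6], "hand": 0.7},
    {"dr": [0, 0, 0], "delta_pos": [0, 0, 0], "hand": 0.7},
  ],
)

```text
time_s: 18.92
eef_pos: [531.1, 41.9, 121.6]
ee_rot: [-0.004, 0.128, 0.992, 0.001]
force: [1.1, -0.6, -0.1]
grip_width: 0.7
```

Run:
```python
from g import *
gg(-98.7,1,200)
snap('wrist','w11')
f=np.load('pics/w11.npz');K=f['K'];T=f['T']
```

```text
t 18.93 p [531.1  41.9 121.6] yawy 75.3 F [ 1.1 -0.6 -0.1] gw 0.7 j6 -1.46
shift now-tool [-0.53 -0.01 -1.57] shift in goal-tool [-0.54 -0.01 -1.57] dr [ 0.   -0.04  0.01]
gate xy -125.7 1.4
```

View pics/w11.png

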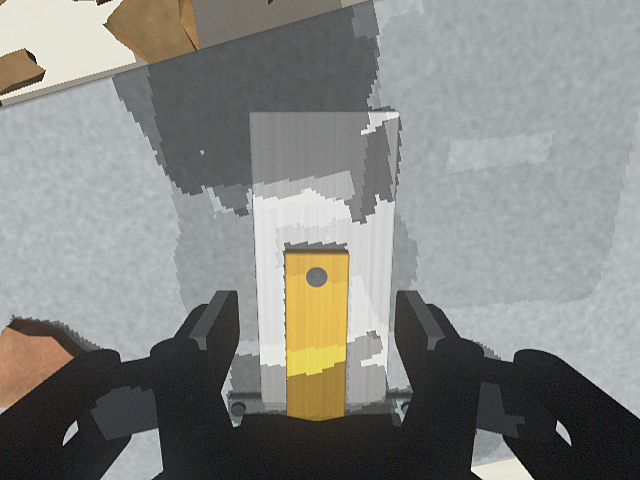

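Run:
```python
from g import *
gg(-2,0,285,14); print(ctrl.sense()['joints'])
```

```text
t 18.98 p [530.8  41.8 120.3] yawy 75.3 F [-0.1 -0.2 -0.7] gw 0.694 j6 -1.46
shift now-tool [-2.45 -0.03 -3.32] shift in goal-tool [-1.21  2.16 -3.29] dr [-0.03 -0.05  6.13]
gate xy -125.9 1.2
[-1.42269400e-01  4.46842145e-01  1.61411968e+00  1.37897109e-03
  1.09022148e+00 -1.45745926e+00]
```

Request:
servo_tool(
  motion=[
    {"dr": [0, 0, 0], "delta_pos": [0, 0, -0.9], "hand": 0.7},
    {"dr": [0, 0, 0], "delta_pos": [0, 0, -1], "hand": 0.7},
    {"dr": [0, 0, 0], "delta_pos": [-0.5, 0, -0.8], "hand": 0.7},
    {"dr": [0, 0, 0], "delta_pos": [-0.8, 0, -0.6], "hand": 0.5},
    {"dr": [0, 0, 0], "delta_pos": [-0.8, 0, -0.3], "hand": 0.5},
    {"dr": [0, 0, 0], "delta_pos": [-0.4, 0, 0], "hand": 0.5},
    {"dr": [0, 0, 1], "delta_pos": [0, 0, 0], "hand": 0.5},
    {"dr": [0, 0, 1], "delta_pos": [0, 0, 0], "hand": 0.5},
    {"dr": [0, 0, 1], "delta_pos": [0, 0, 0], "hand": 0.5},
    {"dr": [0, 0, 1], "delta_pos": [0, 0, 0], "hand": 0.5},
    {"dr": [0, 0, 1], "delta_pos": [0, 0, 0], "hand": 0.5},
    {"dr": [0, 0, 1], "delta_pos": [0, 0, 0], "hand": 0.5},
    {"dr": [0, 0, 0.2], "delta_pos": [0, 0, 0], "hand": 0.5},
    {"dr": [0, 0, 0], "delta_pos": [0, 0, 0], "hand": 0.5},
  ],
)

```text
time_s: 20.72
eef_pos: [659.8, 5.8, 290.5]
ee_rot: [-0.012, 0.635, 0.772, -0.007]
force: [-1.4, -1.1, 0.5]
grip_width: 0.502
```

Run:
```python
from g import *
gg(-2,0,285,14)
snap('wrist','w12')
```

```text
t 20.73 p [659.8   5.8 290.5] yawy 11.1 F [-1.4 -1.1  0.5] gw 0.502 j6 -0.36
shift now-tool [ 0.1  -0.17  0.12] shift in goal-tool [ 0.11 -0.17  0.11] dr [-0.15 -0.06 -0.29]
gate xy 8.0 -0.7
```

View pics/w12.png

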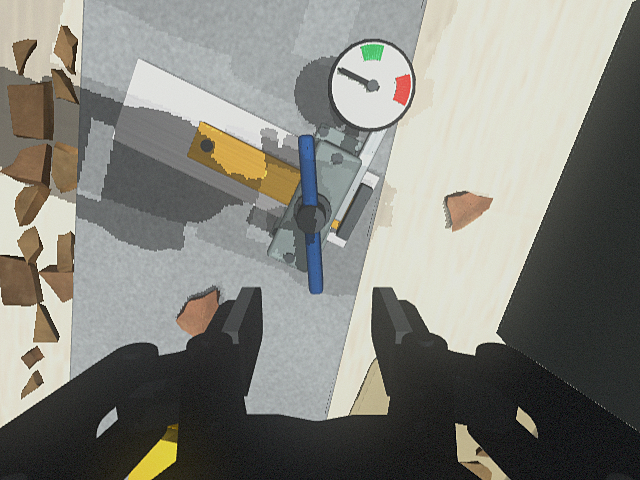

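```bash
cat >> g.py <<'E'
def wing(name,ro=None):
    f=np.load(f'pics/{name}.npz');K=f['K'];T=f['T'];P=cloud(f['d'],K,T);hsv=cv2.cvtColor(f['p'],cv2.COLOR_RGB2HSV)
    b=(hsv[...,0]>100)&(hsv[...,0]<130)&(hsv[...,1]>120)&(P[...,2]>166)&(P[...,2]<186)
    n,l,st,ce=cv2.connectedComponentsWithStats(cv2.morphologyEx(b.astype(np.uint8),cv2.MORPH_CLOSE,np.ones((9,9))))
    k=1+st[1:,4].argmax() ; m=b
    v,u=np.where(m); r=np.stack([(u-K[0,2])/K[0,0],(v-K[1,2])/K[1,1],np.ones(len(u))],-1)@T[:3,:3].T
    X=(T[:3,3]+r*((176-T[2,3])/r[:,2])[:,None])[:,:2].astype(np.float32)
    q=np.abs(P[m][:,2]-np.median(P[m][:,2]))<3.5; X=X[q]
    c,s,a=cv2.minAreaRect(X); bx=cv2.boxPoints((c,s,a)); 
    l=cv2.fitLine(X,cv2.DIST_HUBER,0,.01,.01).ravel();ang=np.degrees(np.arctan2(l[1],l[0]))
    t=(X-np.array(l[2:]))@l[:2];mid=l[2:]+l[:2]*(np.percentile(t,.5)+np.percentile(t,99.5))/2
    print('wing n',len(X),'rect',np.round(c,1),np.round(s,1),'mid',mid.round(1),'len',(t.max()-t.min()).round(1),'bar dir mod180',ang.round(1),'z',np.median(P[m][:,2]).round(1))
E
python3 - <<'E'
from g import *
wing('w12')
f=np.load('pics/w12.npz');P=cloud(f['d'],f['K'],f['T'])
print('hub',P[212:225,303:316].reshape(-1,3).mean(0),'dial',P[80:90,375:385].reshape(-1,3).mean(0),'board',np.nanmedian(P[330:380,280:330,2]))
m=(abs(P[...,2]-132)<5);m[:,:320]=0;m[150:]=0;m[:,425:]=0;X=P[m];print(cv2.minEnclosingCircle(X[:,:2].astype(np.float32)))
E
```

```text
wing n 1571 rect [650.3  15.7] [  9.1 108.1] mid [650.5  16. ] len 108.1 bar dir mod180 -75.3 z 176.8
hub [649.16844843  16.35295192 180.04356241] dial [nan nan nan] board 41.16117280457888
((670.2211303710938, 101.83927154541016), 40.58454132080078)
```

Request:
servo_tool(
  motion=[
    {"dr": [-0.15, -0.06, -0.29], "delta_pos": [-0.1, -0.17, 0], "hand": 0.5},
    {"dr": [0, 0, 0], "delta_pos": [0, 0, 0], "hand": 0.5},
  ],
)

```text
time_s: 21.02
eef_pos: [652.5, -0.9, 289.7]
ee_rot: [-0.0, 0.615, 0.789, 0.0]
force: [-0.0, -0.2, -0.1]
grip_width: 0.5
```

Run:
```python
from g import *
snap('wrist','w13');snap('top','t13')
wing('w13')
f=np.load('pics/w13.npz');P=cloud(f['d'],f['K'],f['T']);K=f['K'];T=f['T']
m=(abs(P[...,2]-131)<6);m[:,:320]=0;m[150:]=0;m[:,425:]=0
n,l,st,ce=cv2.connectedComponentsWithStats(m.astype(np.uint8));X=P[l==1+st[1:,4].argmax()];print(st[1:,4].max(),cv2.minEnclosingCircle(X[:,:2].astype(np.float32)),np.median(X[:,2]))
def proj(u,v,z):
    r=np.array([(u-K[0,2])/K[0,0],(v-K[1,2])/K[1,1],1])@T[:3,:3].T;return (T[:3,3]+r*((z-T[2,3])/r[2]))[:2]
hsv=cv2.cvtColor(f['p'],cv2.COLOR_RGB2HSV);m=(hsv[...,0]>15)&(hsv[...,0]<32)&(hsv[...,1]>120)&(P[...,2]>53)&(P[...,2]<63);m[320:]=0
X=P[m];print('blade',cv2.minAreaRect(X[:,:2].astype(np.float32)),np.median(X[:,2]))
cv2.imwrite('pics/w13z.png',cv2.resize(f['p'][20:300,60:440],None,fx=2,fy=2,interpolation=cv2.INTER_CUBIC)[:,:,::-1])
gg(-2,0,285,14)
```

```text
wing n 1688 rect [650.2  15.6] [  9.2 107.7] mid [650.4  16. ] len 107.7 bar dir mod180 -75.2 z 176.8
6297 ((674.790283203125, 109.76123809814453), 31.902206420898438) 131.83458746177826
blade ((604.9475708007812, 22.155235290527344), (35.3585090637207, 159.56033325195312), 75.00874328613281) 59.06710008047287
t 21.12 p [ 6.529e+02 -6.000e-01  2.894e+02] yawy 14.1 F [-0.2  0.6 -0.1] gw 0.498 j6 -0.43
shift now-tool [ 0.2  -0.    0.09] shift in goal-tool [ 0.2  -0.    0.09] dr [-0.   -0.01  0.01]
gate xy 2.9 -8.6
```

View pics/w13z.png

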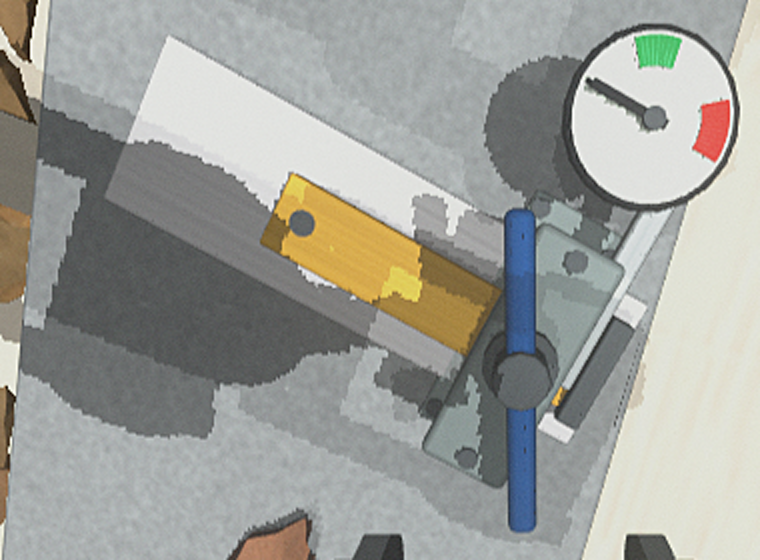

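Run:
```python
from g import *
f=np.load('pics/t0.npz');P=cloud(f['d'],f['K'],f['T'])
m=(P[...,2]>120)&(P[...,0]>700)&(abs(P[...,1]-16)<200);X=P[m];print(X[:,0].min(),np.percentile(X[:,0],1),X[:,2].max())
goal(650.2,15.8,195,14.8)
```

```text
700.0797271191592 892.2953225430394 277.90312174961537
t 21.12 p [ 6.529e+02 -6.000e-01  2.894e+02] yawy 14.1 F [-0.2  0.6 -0.1] gw 0.498 j6 -0.43
shift now-tool [0.33 0.03 1.89] shift in goal-tool [0.33 0.03 1.89] dr [-0.   -0.01 -0.07]
```

Box is well clear (x≈890). Descend to the wing.

Request:
servo_tool(
  motion=[
    {"dr": [0, 0, -0.07], "delta_pos": [0.33, 0.03, 0.5], "hand": 0.5},
    {"dr": [0, 0, 0], "delta_pos": [0, 0, 0.7], "hand": 0.5},
    {"dr": [0, 0, 0], "delta_pos": [0, 0, 0.5], "hand": 0.5},
    {"dr": [0, 0, 0], "delta_pos": [0, 0, 0], "hand": 0.5},
  ],
)

```text
time_s: 21.62
eef_pos: [651.5, 17.1, 201.9]
ee_rot: [-0.001, 0.61, 0.792, 0.0]
force: [-0.9, -0.1, 0.6]
grip_width: 0.496
```

Run:
```python
from g import *
goal(650.2,15.8,158,14.8)
snap('wrist','w14');wing('w14')
```

```text
t 21.62 p [651.5  17.1 201.9] yawy 14.8 F [-0.9 -0.1  0.6] gw 0.496 j6 -0.41
shift now-tool [-0.02 -0.03  0.88] shift in goal-tool [-0.02 -0.03  0.88] dr [-0.01 -0.01 -0.  ]
wing n 3119 rect [650.5  15.6] [  9.3 108.1] mid [650.6  15.7] len 108.1 bar dir mod180 -75.3 z 176.7
```

View pics/w14.png

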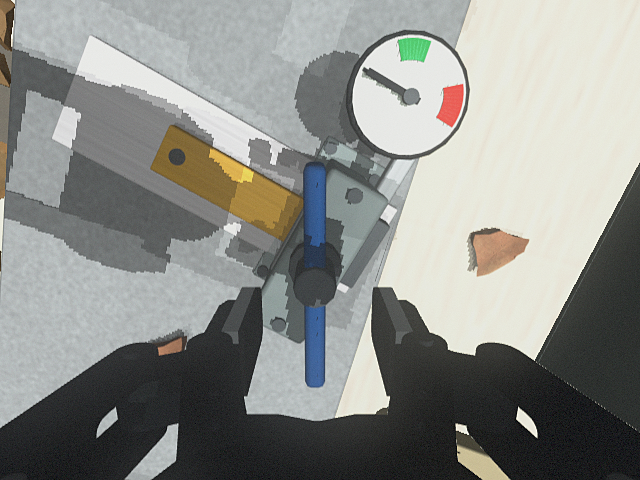

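Request:
servo_tool(
  motion=[
    {"dr": [0, 0, 0], "delta_pos": [-0.02, -0.03, 0.4], "hand": 0.5},
    {"dr": [0, 0, 0], "delta_pos": [0, 0, 0.4], "hand": 0.5},
    {"dr": [0, 0, 0], "delta_pos": [0, 0, 0.06], "hand": 0.5},
    {"dr": [0, 0, 0], "delta_pos": [0, 0, 0], "hand": 0.4},
  ],
)

```text
time_s: 22.18
eef_pos: [654.0, 15.4, 166.0]
ee_rot: [0.004, 0.611, 0.792, 0.003]
force: [0.3, 0.2, 0.7]
grip_width: 0.398
```

Run:
```python
from g import *
goal(650.5,15.7,158,14.8)
```

```text
t 22.18 p [654.   15.4 166. ] yawy 14.7 F [0.3 0.2 0.7] gw 0.398 j6 -0.41
shift now-tool [ 0.02 -0.07  0.16] shift in goal-tool [ 0.02 -0.07  0.16] dr [ 0.06  0.02 -0.01]
```

Request:
servo_tool(
  motion=[
    {"dr": [0.06, 0.02, 0], "delta_pos": [0.02, -0.07, 0.12], "hand": 0.4},
    {"dr": [0, 0, 0], "delta_pos": [0, 0, 0.05], "hand": 0.4},
    {"dr": [0, 0, 0], "delta_pos": [0, 0, 0], "hand": 0.4},
  ],
)

```text
time_s: 22.55
eef_pos: [650.9, 15.3, 159.0]
ee_rot: [0.001, 0.611, 0.792, 0.0]
force: [0.4, 0.6, 0.1]
grip_width: 0.399
```

Run:
```python
from g import *
goal(650.5,15.7,158,14.8)
```

```text
t 22.55 p [650.9  15.3 159. ] yawy 14.7 F [0.4 0.6 0.1] gw 0.399 j6 -0.41
shift now-tool [ 0.01 -0.01  0.02] shift in goal-tool [ 0.01 -0.01  0.02] dr [ 0.01  0.   -0.01]
```

Request:
servo_tool(
  motion=[
    {"dr": [0, 0, 0], "delta_pos": [0, 0, 0], "hand": 0},
    {"dr": [0, 0, 0], "delta_pos": [0, 0, 0], "hand": 0},
    {"dr": [0, 0, 0], "delta_pos": [0, 0, 0], "hand": 0},
    {"dr": [0, 0, 0.5], "delta_pos": [0, 0, 0], "hand": 0},
    {"dr": [0, 0, 0.8], "delta_pos": [0, 0, 0], "hand": 0},
    {"dr": [0, 0, 0.8], "delta_pos": [0, 0, 0], "hand": 0},
  ],
  squeeze=25,
)

```text
time_s: 23.3
eef_pos: [651.0, 15.4, 159.3]
ee_rot: [0.001, 0.748, 0.664, 0.001]
force: [0.5, 0.6, 0.3]
grip_width: 0.225
```

Run:
```python
from g import *
goal(650.5,15.7,158,14.8); print(ctrl.sense()['wrist_torque'])
snap('wrist','w15');wing('w15')
```

```text
t 23.3 p [651.   15.4 159.3] yawy -6.9 F [0.5 0.6 0.3] gw 0.225 j6 -0.04
shift now-tool [ 0.01 -0.01  0.03] shift in goal-tool [ 0.01 -0.01  0.03] dr [ 0.01  0.   -2.17]
[-0.04750252  0.02213621  0.11097337]
wing n 5182 rect [651.1  22.9] [94.2  9.7] mid [651.3  22.8] len 94.2 bar dir mod180 83.4 z 176.7
```

View pics/w15.png

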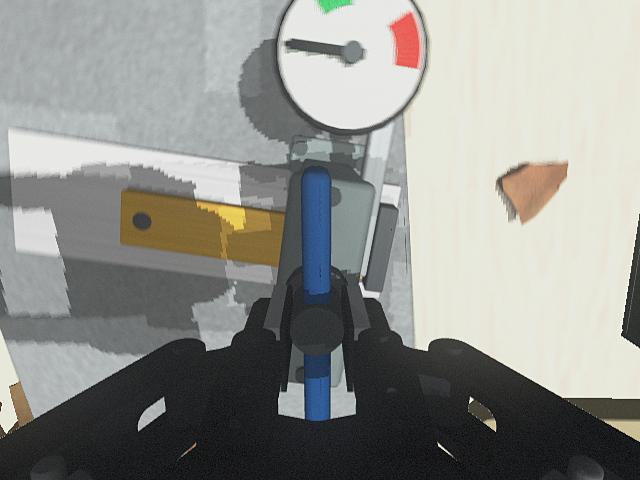

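Request:
servo_tool(
  motion=[
    {"dr": [0, 0, 1], "delta_pos": [0, 0, 0], "hand": 0},
    {"dr": [0, 0, 1], "delta_pos": [0, 0, 0], "hand": 0},
    {"dr": [0, 0, 1], "delta_pos": [0, 0, 0], "hand": 0},
    {"dr": [0, 0, 1], "delta_pos": [0, 0, 0], "hand": 0},
    {"dr": [0, 0, 1], "delta_pos": [0, 0, 0], "hand": 0},
    {"dr": [0, 0, 1], "delta_pos": [0, 0, 0], "hand": 0},
    {"dr": [0, 0, 1], "delta_pos": [0, 0, 0], "hand": 0},
  ],
)

```text
time_s: 24.22
eef_pos: [651.3, 15.1, 159.3]
ee_rot: [0.001, 0.995, 0.101, 0.001]
force: [-0.3, -1.3, -0.9]
grip_width: 0.219
```

Run:
```python
from g import *
goal(650.5,15.7,158,14.8); print(ctrl.sense()['wrist_torque'])
snap('wrist','w16');wing('w16')
```

```text
t 24.23 p [651.3  15.1 159.3] yawy -78.5 F [-0.3 -1.3 -0.9] gw 0.219 j6 1.21
shift now-tool [-0.01 -0.02  0.03] shift in goal-tool [ 0.02 -0.01  0.03] dr [ 0.02 -0.   -9.33]
[-0.07376131  0.05921476  0.08580749]
wing n 5208 rect [657.8  16.9] [94.1  9.7] mid [657.7  16.8] len 94.1 bar dir mod180 11.8 z 176.7
```

View pics/w16.png

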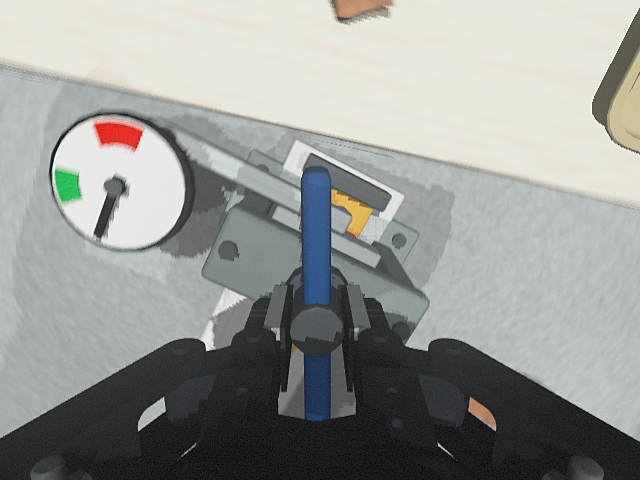

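Request:
servo_tool(
  motion=[
    {"dr": [0, 0, 1], "delta_pos": [0, 0, 0], "hand": 0},
    {"dr": [0, 0, 1], "delta_pos": [0, 0, 0], "hand": 0},
    {"dr": [0, 0, 1], "delta_pos": [0, 0, 0], "hand": 0},
    {"dr": [0, 0, 1], "delta_pos": [0, 0, 0], "hand": 0},
    {"dr": [0, 0, 1], "delta_pos": [0, 0, 0], "hand": 0},
    {"dr": [0, 0, 1], "delta_pos": [0, 0, 0], "hand": 0},
    {"dr": [0, 0, 1], "delta_pos": [0, 0, 0], "hand": 0},
    {"dr": [0, 0, 0], "delta_pos": [0, 0, 0], "hand": 0},
    {"dr": [0, 0, 0], "delta_pos": [0, 0, 0], "hand": 0.4},
    {"dr": [0, 0, 0], "delta_pos": [0, 0, 0], "hand": 0.4},
  ],
)

```text
time_s: 25.52
eef_pos: [651.2, 14.7, 159.3]
ee_rot: [0.0, 0.873, -0.487, 0.001]
force: [-0.1, -0.5, -0.4]
grip_width: 0.397
```

Run:
```python
from g import *
goal(650.5,15.7,200,14.8); print(ctrl.sense()['wrist_torque'])
snap('wrist','w17');wing('w17')
```

```text
t 25.52 p [651.2  14.7 159.3] yawy -148.4 F [-0.1 -0.5 -0.4] gw 0.397 j6 2.43
shift now-tool [-0.02  0.   -0.81] shift in goal-tool [ 0.02 -0.01 -0.81] dr [ 2.000e-02 -1.000e-02 -1.632e+01]
[0.05630148 0.04593719 0.02287569]
wing n 4320 rect [654.2   8.6] [ 9.5 94.1] mid [654.5   8.9] len 94.1 bar dir mod180 -59.5 z 176.6
```

View pics/w17.png

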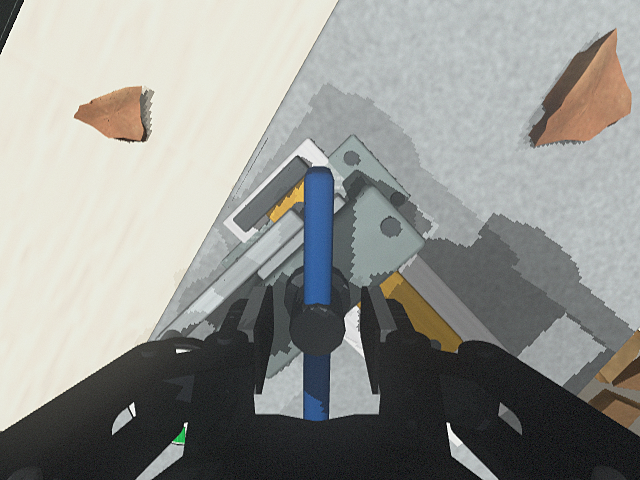

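Request:
servo_tool(
  motion=[
    {"dr": [0, 0, 0], "delta_pos": [0, 0, -0.5], "hand": 0.4},
    {"dr": [0, 0, 0], "delta_pos": [0, 0, -0.4], "hand": 0.4},
    {"dr": [0, 0, -1], "delta_pos": [0, 0, 0], "hand": 0.45},
    {"dr": [0, 0, -1], "delta_pos": [0, 0, 0], "hand": 0.45},
    {"dr": [0, 0, -1], "delta_pos": [0, 0, 0], "hand": 0.45},
    {"dr": [0, 0, -1], "delta_pos": [0, 0, 0], "hand": 0.45},
    {"dr": [0, 0, -1], "delta_pos": [0, 0, 0], "hand": 0.45},
    {"dr": [0, 0, -1], "delta_pos": [0, 0, 0], "hand": 0.45},
    {"dr": [0, 0, -1], "delta_pos": [0, 0, 0], "hand": 0.45},
    {"dr": [0, 0, -1], "delta_pos": [0, 0, 0], "hand": 0.45},
    {"dr": [0, 0, -1], "delta_pos": [0, 0, 0], "hand": 0.45},
    {"dr": [0, 0, -1], "delta_pos": [0, 0, 0], "hand": 0.45},
    {"dr": [0, 0, -1], "delta_pos": [0, 0, 0], "hand": 0.45},
    {"dr": [0, 0, -1], "delta_pos": [0, 0, 0], "hand": 0.45},
    {"dr": [0, 0, -1], "delta_pos": [0, 0, 0], "hand": 0.45},
    {"dr": [0, 0, -1], "delta_pos": [0, 0, 0], "hand": 0.45},
    {"dr": [0, 0, -1], "delta_pos": [0, 0, 0], "hand": 0.45},
    {"dr": [0, 0, -1], "delta_pos": [0, 0, 0], "hand": 0.45},
    {"dr": [0, 0, -1], "delta_pos": [0, 0, 0], "hand": 0.45},
    {"dr": [0, 0, 0], "delta_pos": [0, 0, 0], "hand": 0.45},
  ],
)

```text
time_s: 28.08
eef_pos: [651.6, 15.1, 206.6]
ee_rot: [0.003, 0.506, 0.863, 0.001]
force: [0.2, 0.0, 0.6]
grip_width: 0.45
```

Run:
```python
from g import *
goal(650.8,15.3,159,30.5)
snap('wrist','w18');wing('w18')
```

```text
t 28.07 p [651.6  15.1 206.6] yawy 29.2 F [0.2 0.  0.6] gw 0.45 j6 -0.67
shift now-tool [ 0.02 -0.02  0.95] shift in goal-tool [ 0.01 -0.01  0.95] dr [ 0.02  0.02 -0.13]
wing n 2600 rect [650.1  15.7] [  9.4 107.6] mid [650.4  15.9] len 107.6 bar dir mod180 -59.3 z 176.7
```

View pics/w18.png

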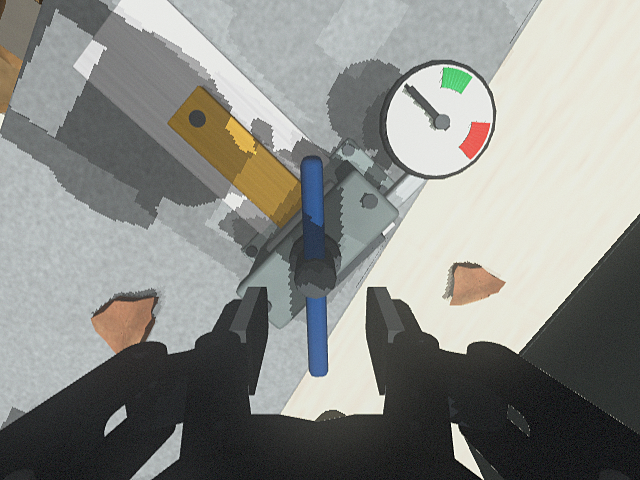

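Bar seen at the expected −59.3°, pointer still at zero. Lower and regrip.

Request:
servo_tool(
  motion=[
    {"dr": [0.02, 0.02, -0.15], "delta_pos": [0.02, -0.02, 0.4], "hand": 0.45},
    {"dr": [0, 0, 0], "delta_pos": [0, -0.03, 0.4], "hand": 0.45},
    {"dr": [0.04, 0, 0], "delta_pos": [0, -0.04, 0.15], "hand": 0.4},
    {"dr": [0, 0, 0], "delta_pos": [0, 0, 0.04], "hand": 0.4},
    {"dr": [0, 0, 0], "delta_pos": [0, 0, 0], "hand": 0.4},
  ],
)

```text
time_s: 28.75
eef_pos: [647.9, 13.5, 157.4]
ee_rot: [-0.0, 0.5, 0.866, -0.003]
force: [0.3, 0.0, -0.1]
grip_width: 0.395
```

Run:
```python
from g import *
goal(650.8,15.3,159,30.6)
```

```text
t 28.75 p [647.9  13.5 157.4] yawy 30.0 F [ 0.3  0.  -0.1] gw 0.395 j6 -0.68
shift now-tool [ 0.    0.07 -0.03] shift in goal-tool [ 0.    0.07 -0.03] dr [-0.03  0.01 -0.06]
```

Request:
servo_tool(
  motion=[
    {"dr": [-0.03, 0.01, -0.06], "delta_pos": [0, 0.07, -0.02], "hand": 0.4},
    {"dr": [0, 0, 0], "delta_pos": [0, 0, 0], "hand": 0},
    {"dr": [0, 0, 0], "delta_pos": [0, 0, 0], "hand": 0},
    {"dr": [0, 0, 0], "delta_pos": [0, 0, 0], "hand": 0},
    {"dr": [0, 0, 0.6], "delta_pos": [0, 0, 0], "hand": 0},
    {"dr": [0, 0, 1], "delta_pos": [0, 0, 0], "hand": 0},
    {"dr": [0, 0, 1], "delta_pos": [0, 0, 0], "hand": 0},
    {"dr": [0, 0, 1], "delta_pos": [0, 0, 0], "hand": 0},
    {"dr": [0, 0, 1], "delta_pos": [0, 0, 0], "hand": 0},
    {"dr": [0, 0, 1], "delta_pos": [0, 0, 0], "hand": 0},
    {"dr": [0, 0, 1], "delta_pos": [0, 0, 0], "hand": 0},
    {"dr": [0, 0, 0], "delta_pos": [0, 0, 0], "hand": 0},
  ],
  squeeze=30,
)

```text
time_s: 30.25
eef_pos: [650.9, 15.0, 159.7]
ee_rot: [0.001, 0.896, 0.443, -0.0]
force: [-0.4, -0.4, -0.5]
grip_width: 0.222
```

Run:
```python
from g import *
goal(650.8,15.3,159,-110); print(ctrl.sense()['wrist_torque'])
snap('wrist','w19');wing('w19');snap('top','t19')
f=np.load('pics/t19.npz');cv2.imwrite('pics/t19z.png',cv2.resize(f['p'][205:250,280:370],None,fx=7,fy=7,interpolation=cv2.INTER_CUBIC)[:,:,::-1])
```

```text
t 30.25 p [650.9  15.  159.7] yawy -37.4 F [-0.4 -0.4 -0.5] gw 0.222 j6 0.5
shift now-tool [ 0.   -0.01  0.01] shift in goal-tool [-0.   -0.01  0.01] dr [0.01 0.   7.26]
[-0.08437024  0.24465892 -0.06339872]
wing n 5148 rect [654.7  21. ] [94.9  9.5] mid [654.8  20.8] len 94.9 bar dir mod180 52.7 z 176.7
```

View pics/w19.png

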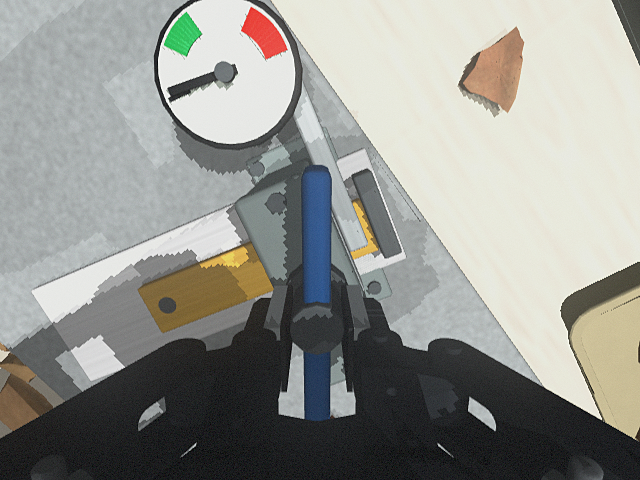

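View pics/t19z.png

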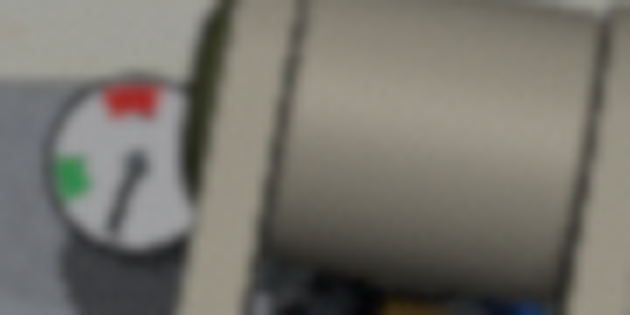

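Request:
servo_tool(
  motion=[
    {"dr": [0, 0, 0.8], "delta_pos": [0, 0, 0], "hand": 0},
    {"dr": [0, 0, 0.8], "delta_pos": [0, 0, 0], "hand": 0},
    {"dr": [0, 0, 0.8], "delta_pos": [0, 0, 0], "hand": 0},
    {"dr": [0, 0, 0.8], "delta_pos": [0, 0, 0], "hand": 0},
    {"dr": [0, 0, 0.8], "delta_pos": [0, 0, 0], "hand": 0},
    {"dr": [0, 0, 0.8], "delta_pos": [0, 0, 0], "hand": 0},
    {"dr": [0, 0, 0], "delta_pos": [0, 0, 0], "hand": 0},
  ],
)

```text
time_s: 31.22
eef_pos: [650.8, 15.0, 159.7]
ee_rot: [0.001, 0.999, 0.04, -0.0]
force: [-1.8, 0.5, 0.2]
grip_width: 0.219
```

Run:
```python
from g import *
goal(650.8,15.3,159,-110); print(ctrl.sense()['wrist_torque'])
snap('wrist','w20');wing('w20');snap('top','t20')
f=np.load('pics/t20.npz');cv2.imwrite('pics/t20z.png',cv2.resize(f['p'][205:250,280:370],None,fx=7,fy=7,interpolation=cv2.INTER_CUBIC)[:,:,::-1])
```

```text
t 31.23 p [650.8  15.  159.7] yawy -85.4 F [-1.8  0.5  0.2] gw 0.219 j6 1.34
shift now-tool [-0.   -0.01  0.01] shift in goal-tool [-0.   -0.01  0.01] dr [0.01 0.   2.46]
[-0.10639655  0.21432748 -0.04849259]
wing n 5126 rect [657.3  18.4] [94.9 14.6] mid [657.4  15.7] len 94.9 bar dir mod180 4.7 z 176.7
```

View pics/w20.png

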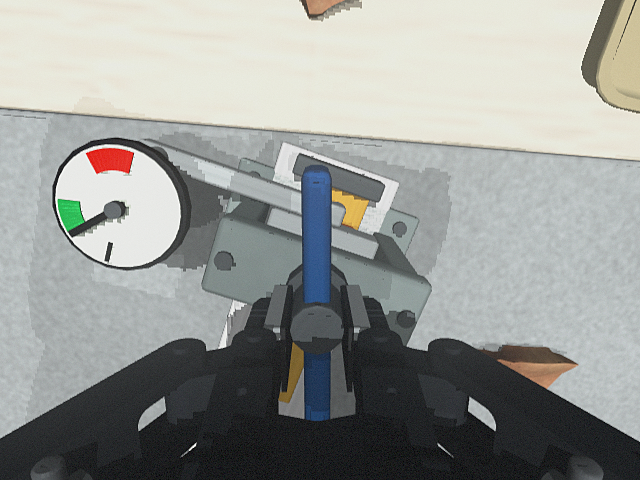

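View pics/t20z.png

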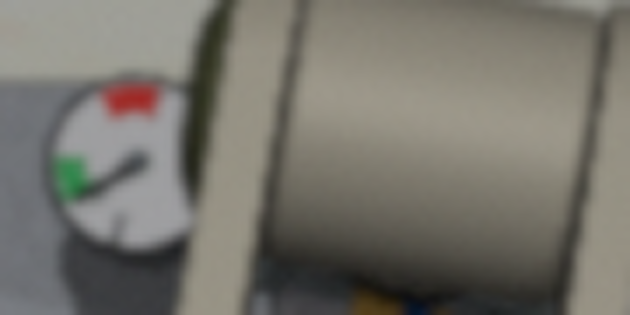

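Request:
servo_tool(
  motion=[
    {"dr": [0, 0, 0.8], "delta_pos": [0, 0, 0], "hand": 0},
    {"dr": [0, 0, 0.8], "delta_pos": [0, 0, 0], "hand": 0},
    {"dr": [0, 0, 0.8], "delta_pos": [0, 0, 0], "hand": 0},
    {"dr": [0, 0, 0], "delta_pos": [0, 0, 0], "hand": 0},
  ],
)

```text
time_s: 31.82
eef_pos: [650.9, 15.0, 159.7]
ee_rot: [0.001, 0.986, -0.167, -0.0]
force: [-1.6, -0.5, 0.3]
grip_width: 0.217
```

Run:
```python
from g import *
goal(650.8,15.3,159,-110); print(ctrl.sense()['wrist_torque'])
snap('wrist','w21');snap('top','t21')
f=np.load('pics/t21.npz');cv2.imwrite('pics/t21z.png',cv2.resize(f['p'][205:250,280:370],None,fx=7,fy=7,interpolation=cv2.INTER_CUBIC)[:,:,::-1])
```

```text
t 31.82 p [650.9  15.  159.7] yawy -109.2 F [-1.6 -0.5  0.3] gw 0.217 j6 1.75
shift now-tool [-0.   -0.01  0.01] shift in goal-tool [-0.   -0.01  0.01] dr [ 0.01 -0.    0.08]
[-0.12835061  0.21802644 -0.0383818 ]
```

View pics/w21.png

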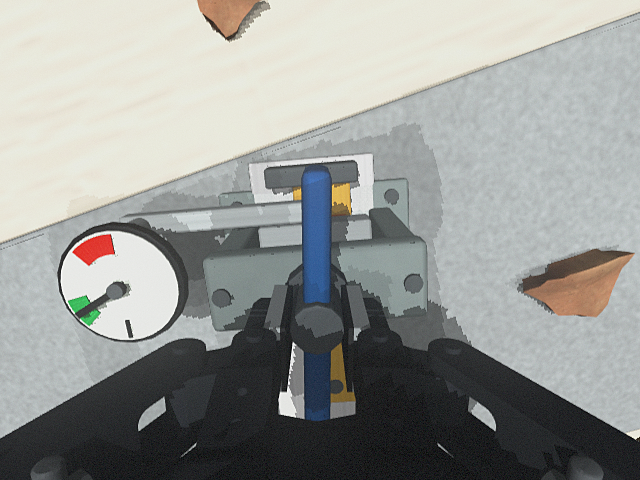

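View pics/t21z.png

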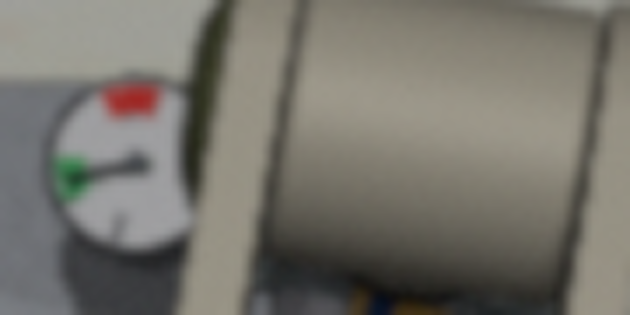

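Request:
servo_tool(
  motion=[
    {"dr": [0, 0, 0], "delta_pos": [0, 0, 0], "hand": 0.35},
    {"dr": [0, 0, 0], "delta_pos": [0, 0, 0], "hand": 0.45},
    {"dr": [0, 0, 0], "delta_pos": [0, 0, 0], "hand": 0.45},
    {"dr": [0, 0, 0], "delta_pos": [0, 0, -0.4], "hand": 0.45},
    {"dr": [0, 0, 0], "delta_pos": [0, 0, -0.6], "hand": 0.45},
    {"dr": [0, 0, 0], "delta_pos": [0, 0, -1], "hand": 0.45},
    {"dr": [0, 0, 0], "delta_pos": [1, 0, -1], "hand": 0.45},
    {"dr": [0, 0, 0], "delta_pos": [0, 0, 0], "hand": 0.45},
  ],
)

```text
time_s: 32.92
eef_pos: [689.4, 2.7, 303.0]
ee_rot: [0.0, 0.987, -0.163, 0.001]
force: [-0.3, -0.3, -0.9]
grip_width: 0.453
```

Run:
```python
from g import *
goal(400,15.3,400,-20)
snap('wrist','w22');snap('scene','s22')
```

```text
t 32.92 p [689.4   2.7 303. ] yawy -108.7 F [-0.3 -0.3 -0.9] gw 0.453 j6 1.73
shift now-tool [-5.56  1.62 -1.95] shift in goal-tool [-1.74 -5.53 -1.94] dr [ 0.01 -0.01 -8.87]
```

View pics/w22.png

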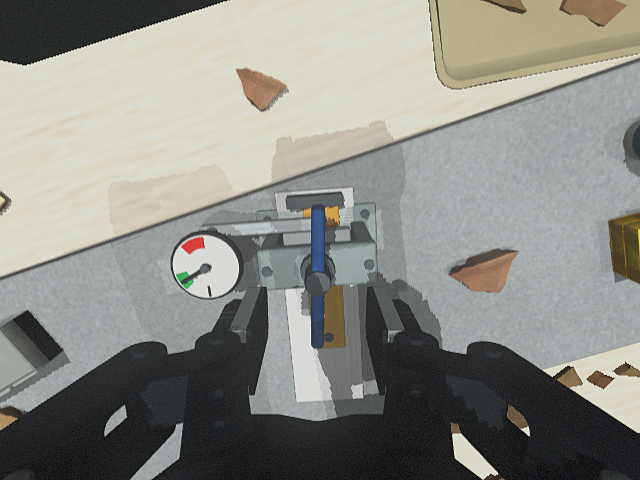

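View pics/s22.png

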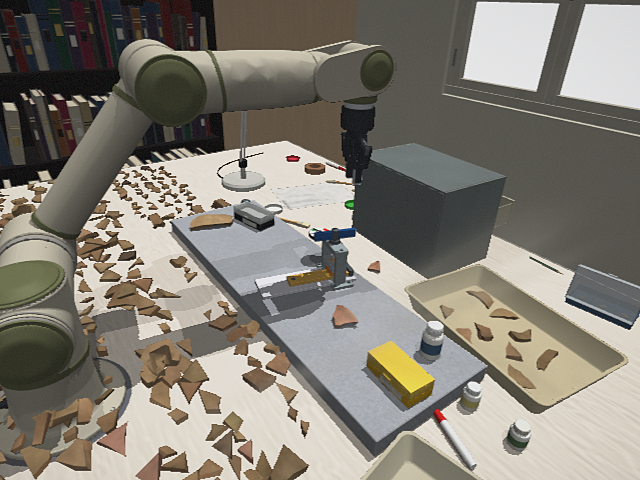

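Request:
servo_tool(
  motion=[
    {"dr": [0, 0, 0], "delta_pos": [-0.9, 0, 0], "hand": 0.45},
    {"dr": [0, 0, 0], "delta_pos": [-0.7, 0, 0], "hand": 0.45},
    {"dr": [0, 0, 0], "delta_pos": [0, 0, 0], "hand": 0.45},
  ],
)

```text
time_s: 33.4
eef_pos: [605.3, 31.4, 293.2]
ee_rot: [0.0, 0.987, -0.162, -0.009]
force: [0.1, 0.1, 0.5]
grip_width: 0.445
```

Run:
```python
from g import *
snap('wrist','w23');wing('w23')
f=np.load('pics/w23.npz');P=cloud(f['d'],f['K'],f['T'])
hsv=cv2.cvtColor(f['p'],cv2.COLOR_RGB2HSV);m=(hsv[...,0]>15)&(hsv[...,0]<32)&(hsv[...,1]>120)&(P[...,2]>53)&(P[...,2]<64);m[330:]=0
X=P[m];print('blade',cv2.minAreaRect(X[:,:2].astype(np.float32)),np.median(X[:,2]))
cv2.imwrite('pics/w23z.png',cv2.resize(f['p'][60:300,140:400],None,fx=2.5,fy=2.5,interpolation=cv2.INTER_CUBIC)[:,:,::-1])
```

```text
wing n 1862 rect [650.7  14.8] [  8.8 107.4] mid [650.9  15. ] len 107.4 bar dir mod180 -19.0 z 176.7
blade ((646.4506225585938, 171.88624572753906), (347.19964599609375, 158.50689697265625), 74.7392349243164) 59.10364626485347
```

View pics/w23z.png

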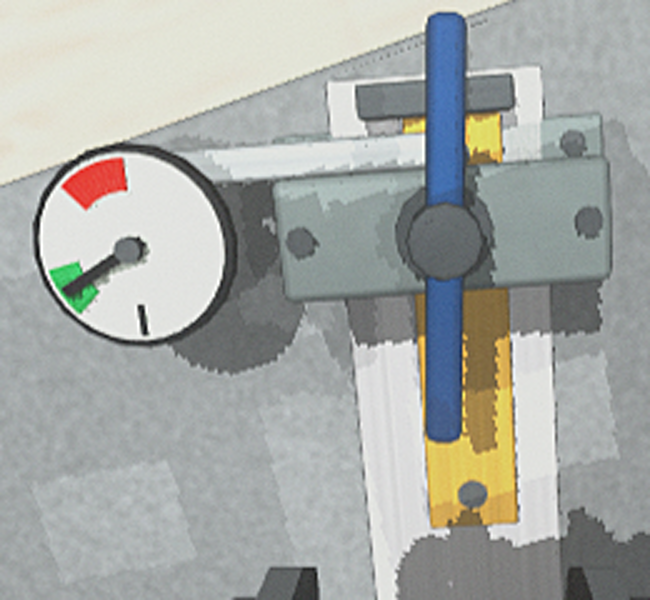

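Run:
```python
from g import *
snap('top','t24')
a=np.load('pics/t0.npz')['p'].astype(int);b=np.load('pics/t24.npz')['p'].astype(int)
for n,(l,t,r,bt) in dict(yellow=(450,270,508,306),bottle=(458,234,486,260),black=(150,227,215,267),big=(134,265,178,325)).items(): print(n,np.abs(a-b)[t:bt,l:r].max(2).mean().round(2),(np.abs(a-b)[t:bt,l:r].max(2)>50).sum())
print(ticket.finish_job(),ctrl.sense()['time_s'])
```

```text
yellow 1.99 0
bottle 2.12 0
black 1.82 0
big 1.83 0
the job is handed in; nothing more can be done
the job is handed in; nothing more can be done
```

The thickness gate is set and I handed the job in at about 33.5 s, with nothing touching the work.

- **Sherd:** I lifted it off the bed and laid it on the grey board to the right of the gate. The wrist picture showed it lying flat, about 23 mm above the board around it.
- **Blade:** I laid it on the bed and pushed it under the shoe until it met the stop, which showed as about 14 N at the wrist. Its rear end measured 75 mm from the bed's front edge, which is exactly home. It points along the gate to within about 0.3°.
- **Screw:** I turned it clockwise in two grips on the hub, from about 1.06 to 6.36 rad. In the last picture the pointer stood in the middle of the green sector, at about 1.09 by the screw angle. In none of the pictures during the turning was it near the red.
- **Cases, bottle and olive sherd:** the top pictures from before and after show no change at any of them.

**Where checks disagreed:**
- My first position for the gate was several mm off because that picture was taken while the arm was still moving. I measured it again before going to the screw.
- Because of that error the blade lies about 5 mm to the right of the bed's middle. It is still under the shoe and clear of the posts, so I left it.
- In the last picture the blade's outline could not be measured because another yellow thing was caught with it, so that final check of the blade was by eye only.

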